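# Clear the balance pan and poise the calibration weight over it

### The arm

A 7-joint arm with a two-finger parallel gripper is mounted at the origin on a cart in front of the work surface, level with it; the furniture and walls round the work are solid. World frame = base frame: x ahead of the robot, y to its left, z up, the work surface at z = 0. Lengths are in m, angles in degrees, forces in N, time in s.
With the tool pointing down it reaches from about 0.425 to 0.975 m from the base axis. Payload 16.7 kg.
Tool frame: the origin (TCP) lies on the centre line of the jaws, within the pads' length; the fingertips stand 17 mm ahead of it and the grasp point (between the pads) lies 2 mm behind it; x points along the fingers, z is the direction in which the jaws open and shut, and the axes are right-handed (so a half turn about x gives the same grasp; the last joint's range is limited). The gripper opens to 85 mm and grips with 20 to 120 N. Pads are 22 mm wide; open, the fingers measure 114 mm over their backs; the gripper's body (76 mm by 85 mm) begins 54 mm behind the grasp point. The pads swing forward as they close: fully open they stand 13 mm farther back than shut.
Start: joints at [-74.284, 24.414, 4.234, 92.017, -1.954, 63.644, -3.845], TCP at [0.278, 0.615, 0.226] pointing down, gripper open.
Joint ranges: [-163.25, 163.25], [-28.42, 122.38], [-70.27, 78.77], [12.13, 141.07], [-58.53, 238.53], [9.26, 117.41], [-156.51, 156.51]. Speed limits (degrees/s): [108.29, 108.29, 136.94, 136.94, 172.46, 172.46, 172.46].

### API

Orientations are given as [roll, pitch, yaw] about the fixed x, y, z axes, in that order (R = Rz(yaw) Ry(pitch) Rx(roll)).
In Python, from rig import bot gives the robot as it stands.
- The arm moves only by the tool jog_arm, never from a script. Its argument "motion" is a list of rows, each an object of numbers: "tx", "ty", "tz": the shift along the tool's x, y, z in mm; "turn": the turn about the tool's x in degrees. In form: [{"tx": .., "ty": .., "tz": .., "turn": ..}, ...]. A call has 1 to 5 rows; each row is the pose to reach, as a shift and turn from the pose commanded when the call began, along the tool's axes at that moment; what a row does not reach only later rows make up. A row lasts 1/12 s, in which the tool goes at most 41.7 mm and 7.16 degrees, less where a joint would pass 70% of its speed; a pose out of reach is approached as far as the arm can. A call with a gripper value outside its range is refused whole. "gripper" is the opening, from 0 (shut) to 1 (fully open), set as the call begins (left out, the last holds). The fingers move at their own pace and stop on an object; "newtons" is the grip in N (left out, the last holds). Time passes only in rows, so rows that repeat a pose let the fingers close. It gives the time, the measured TCP pose, the force and the opening at its end, in the units of the state.
- bot.state(): the state, without advancing time (a new reading comes with each control period).
- bot.get_image(name): name is "side" or "top" or "wrist"; returns a dict with "pixels" (480x640x3 uint8, red, green, blue), "intrinsics" (3x3 intrinsics, pixels), "rvec" (rotation vector, rad) and "tvec" (3), from world to camera coordinates, as OpenCV has them. Camera axes: x right, y down, z forward; pixel columns grow to the right and rows downward; lengths in m; the calibration is good to about 2 mm. The wrist camera is an equidistant fisheye: a pixel r from the principal point sees the ray r / f radians off the axis. A picture is of the moment at which its call begins. There is no depth.
- bot.job_done(): hands the job in, once; it reports no verdict.
The state is a dict: "clock": time; "joint_pos": joint angles; "joint_vel": joint speeds; "joint_torque": joint torques, N m; "tcp_pos": TCP position; "ee_rot": TCP orientation; "wrist_force": force on the tool from outside, world axes, zero at the start; "ft_torque": the same for the moment, N m; "opening": finger opening in m.
Only numpy, scipy, OpenCV 4.12 (cv2) and the standard library are available. Lean on these libraries where they do the work, as an engineer would, in place of code of your own. Each camera call takes 0.05 s, during which the arm holds its last target.

### The job

The balance is due for calibration, but the medium weight is still on its pan: slide the glass top door of the draught shield all the way back, take that weight out and seat it fully, upright, in its own hole in the wooden weight block. Then lift the large weight out of the block, carry it over the standing bottles and the shield wall, and finish holding it still and upright about a centimetre above the middle of the empty pan, ready to be set down once the balance has zeroed; it must never touch the balance. The program ends with the robot still holding the large weight there; leave the door open and the small weight in its hole, and do not knock over or push aside the three bottles by the block.

Things in the scene. Friction and masses are not known exactly. Their poses are not given: they have to be found in the camera images.
- balance: White precision balance fixed on the table, 210 mm wide (y). Origin: on the table straight below the pan's centre; x to its rear, z up. Reaches from x = -150 mm (screen) to +225 mm (rear housing). Round the pan a square glass draught shield, inside 162 x 162 mm centred on the pan, 4 mm walls; shield, rails and housing end 124 mm above the table. Chamber floor at 52 mm.
- pan_centre (a point): Centre of the top face of the steel weighing pan, a fixed disc of 90 mm diameter, 62 mm above the table; axes as the balance.
- shield_door (a joint): Glass top door of the shield, 164 x 170 mm, top face 122 mm above the table. Slides along the balance's +x against about 1.2 N of friction, stays where left: 0 = closed, 0.140 m = fully back; starts 0 to 20 mm open. Fully back, the chamber is open from its front wall to 58 mm behind the pan's centre.
- door_grip (a point): Middle of the top of the black grip that stands up on the door near its front edge: a bar 12 mm thick (x), 32 mm wide (y), 17 mm tall on a low strip of 24 x 44 mm; its top is 141.5 mm above the table. Moves with the door; 66 mm in front of the pan's centre when closed. Axes as the balance.
- weight_block: Fixed block of brown wood, 128 x 58 x 30 mm, with three blind holes in a row along its x, each 18 mm deep, 3 mm wider than its weight. Origin: centre of the underside; z up.
- bore_large (a point): Centre of the mouth of the largest hole (41 mm wide), 30 mm above the table, at x = -38 mm on the block.
- bore_medium (a point): Centre of the mouth of the middle hole (33 mm wide), empty at the start, at x = +8 mm on the block.
- bore_small (a point): Centre of the mouth of the smallest hole (25 mm wide), at x = +46 mm on the block.
- weight_large: Large steel knob weight, 500 g, starts in the largest hole: cylinder of 38 mm diameter up to 46 mm, neck of 18 mm, knob of 25 mm diameter from 51 to 67 mm (its top). Origin: centre of the underside (12 mm above the table when seated); z up to the knob.
- weight_medium: Medium steel knob weight, 200 g, starts on the balance's pan under the door: cylinder of 30 mm diameter up to 34 mm, neck of 14 mm, knob of 20 mm diameter from 38 to 50 mm (its top). Origin: centre of the underside; z up to the knob.
- weight_small: Small steel knob weight, 100 g, in the smallest hole, where it stays: 22 mm diameter, knob of 16 mm, 42 mm tall. Origin: centre of the underside; z up.
- bottle_a: White oval capped bottle, 31 x 40 x 159 mm, standing loose in the row between the weight block and the balance. Origin: centre of the underside; z up.
- bottle_b: White oval capped bottle, 31 x 40 x 159 mm, standing loose in the row between the weight block and the balance. Origin: centre of the underside; z up.
- bottle_c: White oval capped bottle, 31 x 40 x 159 mm, standing loose in the row between the weight block and the balance. Origin: centre of the underside; z up.

How it is judged (in metres and radians):
On the way, in this order (a step that is already met when the one before it is completed fails the run):
1. the shield's top door is slid fully back (value of joint shield_door above 0.13 m), for 0.1 s.
2. the medium weight is seated in its own hole and let go (horizontal distance between weight_medium and bore_medium below 0.003 m and z of weight_medium in the frame of weight_block below 0.016 m and angle between weight_medium's own z axis and vertical below 0.08 rad and contact force between weight_medium and the fingers below 0.05 N), for 0.2 s.
3. the large weight is lifted out of the block by the gripper (height (world z) of weight_large above 0.06 m and contact force between weight_large and the fingers above 1 N), for 0.1 s.
At the end, for the whole second after the job is handed in: Held still and upright (0.10 rad), the large weight hangs 3 to 20 mm over the pan, within 8 mm of its centre; weight and robot clear of the balance; door at least 125 mm open; medium weight in its hole (within 3 mm, at most 4 mm off the bottom), small one in its hole; the three bottles stand (horizontal distance between weight_large and pan_centre below 0.008 m and z of weight_large in the frame of pan_centre between 0.003 and 0.02 m and angle between weight_large's own z axis and vertical below 0.1 rad and linear speed of weight_large below 0.02 m/s and contact force between weight_large and the fingers above 1 N and contact force between weight_large and balance below 0.02 N and contact force between balance and the arm below 0.1 N and contact force between balance and the fingers below 0.1 N and value of joint shield_door above 0.125 m and horizontal distance between weight_medium and bore_medium below 0.003 m and z of weight_medium in the frame of weight_block below 0.016 m and angle between weight_medium's own z axis and vertical below 0.08 rad and horizontal distance between weight_small and bore_small below 0.004 m and z of weight_small in the frame of weight_block below 0.017 m and angle between each of bottle_a, bottle_b, bottle_c's own z axis and vertical below 0.15 rad); the arm keeps its last pose, push and grip.
It fails at once if the large weight touches the balance (contact force between weight_large and balance above 0.2 N).
It fails at once if a bottle by the block is knocked over or pushed more than 30 mm (angle between any of bottle_a, bottle_b, bottle_c's own z axis and vertical above 0.35 rad or distance of any of bottle_a, bottle_b, bottle_c from where it was at the start of the episode above 0.03 m).
It also fails if it takes over 67 s, if anything falls off the work surface, if the arm or the gripper's body presses on something with over 40 N, if the wrist force passes 120 N, or if a joint passes its speed limit or range.

## Working session

There is one attempt and no reset: what is moved stays moved. The work goes in short steps, Python scripts to look and compute and a tool call to move; the robot and the scene stay as the last step left them, time stands still between calls to the robot, and variables do not carry over. Pictures are saved under pics/ and viewed, and the job is handed in when it is done.

Besides the shell and the picture viewer there is one more tool, called after ">>>" as a command line: name --argument value ..., lists and objects as JSON in quotes. jog_arm: Moves the arm, as the interface text tells. Its arguments: {"type":"object","properties":{"motion":{"type":"array"},"gripper":{"type":"number"},"newtons":{"type":"number"}},"required":["motion"]}

```bash
ls -la; mkdir -p pics; python3 - <<'E'
from rig import bot
import cv2,numpy as np
print(bot.state())
for n in ["side","top","wrist"]:
    d=bot.get_image(n)
    cv2.imwrite(f"pics/{n}0.png",d["pixels"][:,:,::-1])
    R=cv2.Rodrigues(np.array(d["rvec"]))[0]
    print(n,d["intrinsics"],(-R.T@np.array(d["tvec"]).ravel()),R[2])
E
```

```text
total 12
drwxr-xr-x  3 agent agent 4096 Dec  6 06:39 .
drwxr-xr-x 23 root  root  4096 Dec  6 06:39 ..
drwxr-xr-x  2 agent agent 4096 Dec  6 06:39 pics
{'clock': 0.0, 'joint_pos': array([-74.28356444,  24.45177409,   4.23037726,  92.05255594,
        -1.95317047,  63.64341126,  -3.84475141]), 'joint_vel': array([ 0.09391191,  0.01117372,  0.04611316, -0.04975859,  0.04190881,
       -0.03544935,  0.0323435 ]), 'joint_torque': array([-1.03429411e-03, -9.49813700e+01,  3.76080081e+00, -4.63544583e+01,
        1.92442193e-02,  9.78174823e-03, -4.91955117e-07]), 'tcp_pos': array([0.27742884, 0.61489151, 0.22518296]), 'ee_rot': array([-175.52833021,   89.92438858, -109.81137252]), 'wrist_force': array([ 0.1102312 ,  0.28446451, -0.11718548]), 'ft_torque': array([-0.01344885, -0.01768789,  0.02712077]), 'opening': 0.08560621148448647}
side [[544.66310656   0.         318.50184437]
 [  0.         544.66310656 237.706528  ]
 [  0.           0.           1.        ]] [ 0.24018747 -0.90617983  0.41040311] [ 0.33331445  0.87673862 -0.34674322]
top [[487.94932612   0.         327.97998879]
 [  0.         487.94932612 240.51715034]
 [  0.           0.           1.        ]] [ 0.38821392 -0.15363621  0.94127822] [ 0.16151496  0.00451444 -0.98685994]
wrist [[371.64829954   0.         320.67651262]
 [  0.         371.64829954 239.94567507]
 [  0.           0.           1.        ]] [0.19873699 0.64899393 0.37280881] [ 0.29819862 -0.13540674 -0.94485057]
```

View pics/side0.png

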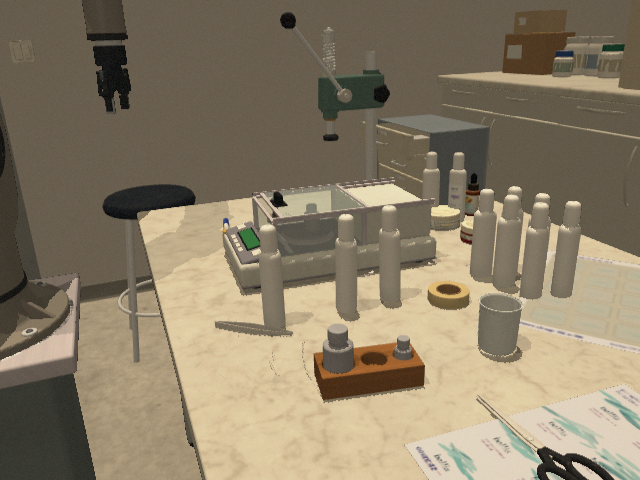

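View pics/top0.png

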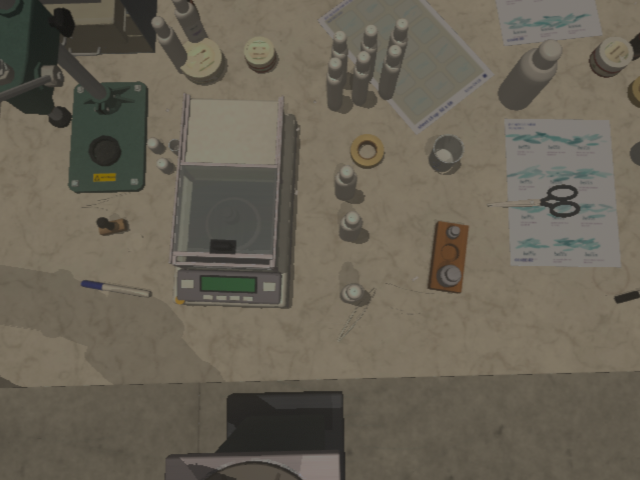

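View pics/wrist0.png

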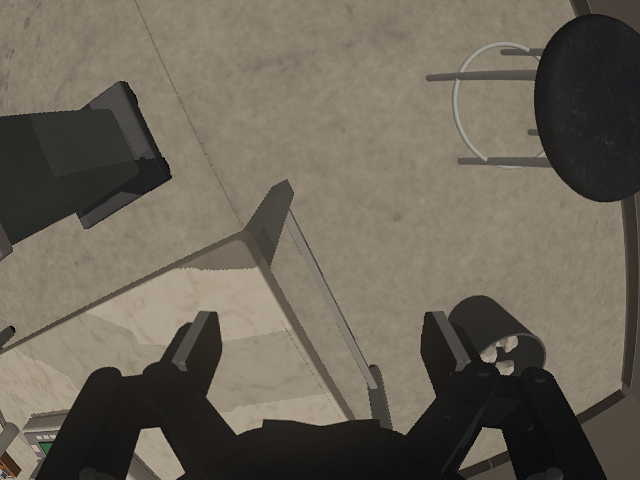

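The side view shows the balance at about (330,225), the block at (370,365) with the large weight on its left, and three bottles at x = 272, 346 and 390. In the top view the balance is at (230,200), the door grip at (222,246), and the block at (449,257).

```bash
cat > h.py <<'E'
from rig import bot
import cv2,numpy as np
def cam(n):
    d=bot.get_image(n)
    d["R"]=cv2.Rodrigues(np.array(d["rvec"],float))[0]; d["t"]=np.array(d["tvec"],float).ravel()
    d["C"]=-d["R"].T@d["t"]; d["n"]=n; d["K"]=np.array(d["intrinsics"])
    d["pixels"]=np.array(d["pixels"])
    return d
def ray(d,uv):
    K=d["K"]; x=(uv[0]-K[0,2])/K[0,0]; y=(uv[1]-K[1,2])/K[1,1]
    if d["n"]=="wrist":
        r=np.hypot(x,y); s=np.sin(r)/r if r>1e-9 else 1; v=np.array([x*s,y*s,np.cos(r)])
    else: v=np.array([x,y,1.])
    v=d["R"].T@v; return v/np.linalg.norm(v)
def onz(d,uv,z):
    v=ray(d,uv); return d["C"]+v*(z-d["C"][2])/v[2]
def tri(obs):
    A=np.zeros((3,3));b=np.zeros(3)
    for d,uv in obs:
        v=ray(d,uv);P=np.eye(3)-np.outer(v,v);A+=P;b+=P@d["C"]
    p=np.linalg.solve(A,b)
    return p,[np.linalg.norm((np.eye(3)-np.outer(ray(d,uv),ray(d,uv)))@(p-d["C"])) for d,uv in obs]
def proj(d,p):
    c=d["R"]@np.asarray(p,float)+d["t"]
    if d["n"]=="wrist":
        r=np.hypot(c[0],c[1]);th=np.arctan2(r,c[2]);k=th/max(r,1e-9);q=np.array([c[0]*k,c[1]*k])
    else: q=c[:2]/c[2]
    return q*d["K"][0,0]+d["K"][:2,2]
def crop(d,x0,y0,x1,y1,s,name):
    im=cv2.resize(d["pixels"][y0:y1,x0:x1,::-1],None,fx=s,fy=s,interpolation=cv2.INTER_CUBIC)
    cv2.imwrite("pics/"+name+".png",im)
def toolR():
    from scipy.spatial.transform import Rotation as Ro
    return Ro.from_euler("xyz",bot.state()["ee_rot"],degrees=True).as_matrix()
E
python3 - <<'E'
from h import *
t=cam("top");s=cam("side")
crop(t,160,80,310,320,2.5,"t1"); crop(t,330,150,480,310,5*0.75,"t2")
crop(s,215,170,445,300,3.4,"s1"); crop(s,250,300,440,400,4,"s2")
E
```

```text
(no output)
```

View pics/t1.png

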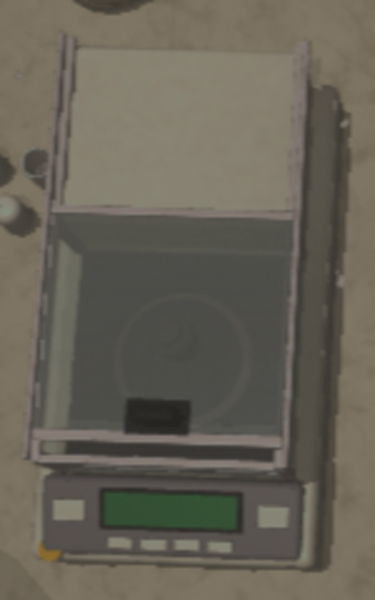

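View pics/t2.png

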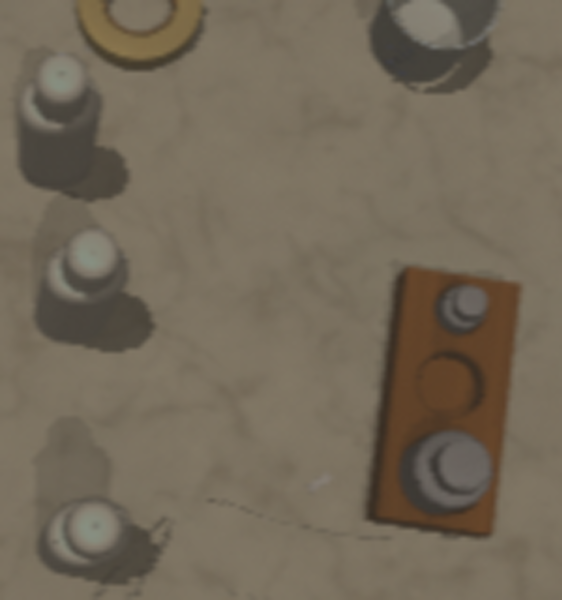

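View pics/s1.png

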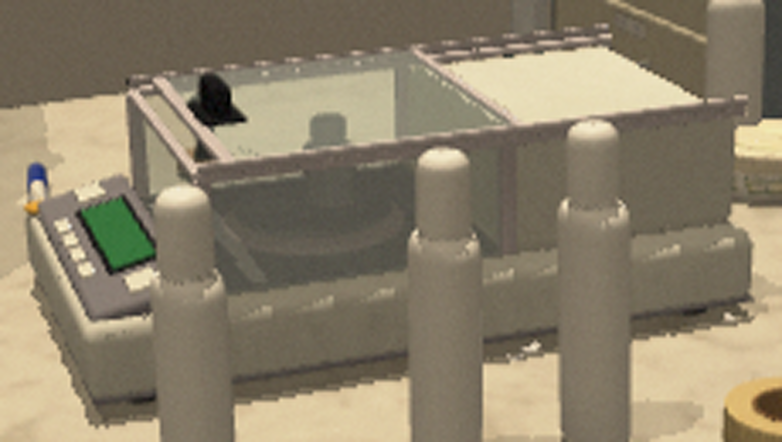

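View pics/s2.png

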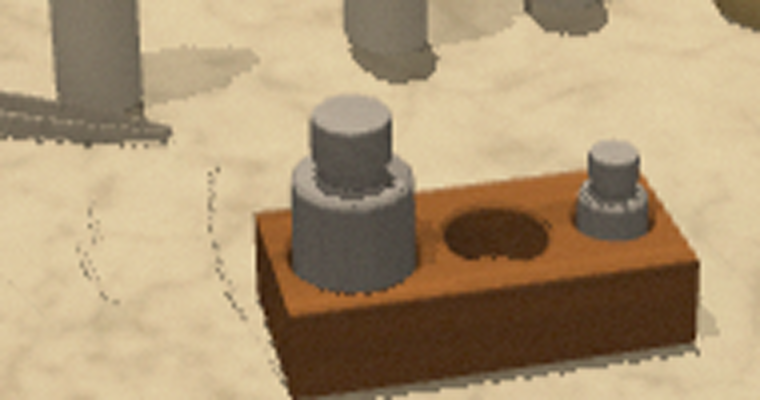

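```bash
python3 - <<'E'
from h import *
t=cam("top");s=cam("side")
T=lambda x,y:(160+x/2.5,80+y/2.5); U=lambda x,y:(330+x/3.75,150+y/3.75)
S1=lambda x,y:(215+x/3.4,170+y/3.4); S2=lambda x,y:(250+x/4,300+y/4)
print("block corners"); c=[onz(t,U(*p),.03) for p in [(405,267),(520,283),(490,535),(371,519)]]
print(np.round(c,4),np.mean(c,0)); 
print("yaw",[np.degrees(np.arctan2(*(c[a]-c[b])[[1,0]])) for a,b in [(0,3),(1,2)]])
c2=[onz(s,S2(*p),.03) for p in [(255,213),(290,317),(698,262),(642,170)]]
print(np.round(c2,4),np.mean(c2,0))
print("bottle tops",[np.round(onz(t,U(*p),.159),3) for p in [(62,77),(92,253),(95,527)]])
print("grip top",onz(t,T(157,413),.1415)," front base strip")
print("large knob",onz(t,U(464,468),.079),"small",onz(t,U(470,299),.054), onz(s,S2(350,115),.079))
print("pan",onz(t,T(183,360),.062), onz(t,T(175,335),.112))
print("front wall/rails outer z.124",[np.round(onz(t,T(*p),.124),4) for p in [(28,462),(287,467),(63,38),(309,43)]])
print("side",[np.round(onz(s,S1(*p),.124),4) for p in [(130,85),(203,178),(745,103),(607,33)]])
E
```

```text
block corners
[[ 0.5686 -0.3595  0.03  ]
 [ 0.5587 -0.417   0.03  ]
 [ 0.4324 -0.3929  0.03  ]
 [ 0.4419 -0.3347  0.03  ]] [ 0.50037863 -0.37603463  0.03      ]
yaw [np.float64(-11.101943983608624), np.float64(-10.80393805970756)]
[[ 0.4447 -0.3388  0.03  ]
 [ 0.4341 -0.3957  0.03  ]
 [ 0.5587 -0.4193  0.03  ]
 [ 0.5703 -0.3662  0.03  ]] [ 0.50195973 -0.3800181   0.03      ]
bottle tops [array([ 0.633, -0.184,  0.159]), array([ 0.553, -0.195,  0.159]), array([ 0.434, -0.192,  0.159])]
grip top [0.51619502 0.02493204 0.1415    ]  front base strip
large knob [ 0.461694   -0.37006921  0.079     ] small [ 0.54690581 -0.38498653  0.054     ] [ 0.46395308 -0.37295647  0.079     ]
pan [0.56784956 0.02383271 0.062     ] [0.57554165 0.01939802 0.112     ]
front wall/rails outer z.124 [array([0.488 , 0.1158, 0.124 ]), array([ 0.4797, -0.0592,  0.124 ]), array([0.7926, 0.0984, 0.124 ]), array([ 0.7833, -0.0777,  0.124 ])]
side [array([0.4881, 0.0966, 0.124 ]), array([ 0.4767, -0.0824,  0.124 ]), array([ 0.778 , -0.0905,  0.124 ]), array([0.7857, 0.0761, 0.124 ])]
```

```bash
cat >> h.py <<'E'
def go(target,zdir_deg=None):
    """print shift in tool axes (mm) to world target, and turn to bring tool z to a world heading"""
    st=bot.state();R=toolR();d=R.T@(np.array(target)-st["tcp_pos"])*1000
    print("tcp",np.round(st["tcp_pos"],4),"shift t",np.round(d,1),end=" ")
    h=np.degrees(np.arctan2(R[1,2],R[0,2])); print("z heading",round(h,2),"tilt",np.round(R[2],4),end=" ")
    if zdir_deg is not None:
        # tool x is down: +turn about x turns heading negatively
        a=-(zdir_deg-h); a=(a+90)%180-90; print("turn",round(a,2),end="")
    print()
E
python3 - <<'E'
from h import *
print(toolR().round(3)); go([0.45,0.03,0.25],86.8)
E
```

```text
[[-0.    -0.911  0.411]
 [-0.     0.411  0.911]
 [-1.     0.    -0.   ]]
tcp [0.2776 0.6152 0.2257] shift t [ -24.1 -397.9 -462.4] z heading 65.71 tilt [-1.e+00  0.e+00 -3.e-04] turn -21.09
```

>>> jog_arm --motion '[{"tx":-7,"ty":-26,"tz":-30,"turn":0},{"tx":-14,"ty":-52,"tz":-60},{"tx":-21,"ty":-79,"tz":-91},{"tx":-28,"ty":-105,"tz":-121},{"tx":-35,"ty":-132,"tz":-152}]' --gripper 0

```text
validation failed for argument at $.mo...
```

>>> jog_arm --motion '[{"ty":-26,"tz":-30,"turn":-5},{"ty":-52,"tz":-60,"turn":-10},{"ty":-79,"tz":-91,"turn":-15},{"ty":-105,"tz":-121,"turn":-20},{"ty":-132,"tz":-152,"turn":-21}]'

```text
validation failed for argument at $.mo...
```

```bash
python3 - <<'E'
from h import *
go([0.45,0.03,0.25],86.8); print(bot.state())
E
```

```text
tcp [0.2776 0.6152 0.2257] shift t [ -24.1 -397.9 -462.4] z heading 65.71 tilt [-1.e+00  0.e+00 -3.e-04] turn -21.09
{'clock': 0.35, 'joint_pos': array([-74.28203115,  24.42246759,   4.2330029 ,  92.02539097,
        -1.95459046,  63.64407267,  -3.84470603]), 'joint_vel': array([-0.05307898, -0.09151405, -0.00248391, -0.12712209, -0.01061171,
        0.04458065,  0.00534086]), 'joint_torque': array([-4.54441197e-04, -9.48579383e+01,  3.75380695e+00, -4.63279545e+01,
        1.89271721e-02,  5.35414714e-03, -7.89205228e-05]), 'tcp_pos': array([0.27755542, 0.61515513, 0.22573489]), 'ee_rot': array([ 177.54900324,   89.98005704, -116.73771801]), 'wrist_force': array([-0.02893865, -0.09412852,  0.69226202]), 'ft_torque': array([0.05053011, 0.03177997, 0.02164774]), 'opening': 0.0855530104154963}
```

All four keys are probably needed in each row.

>>> jog_arm --motion '[{"tx":-7,"ty":-26,"tz":-30,"turn":0},{"tx":-14,"ty":-52,"tz":-60,"turn":0},{"tx":-21,"ty":-79,"tz":-91,"turn":0},{"tx":-28,"ty":-105,"tz":-121,"turn":0},{"tx":-35,"ty":-132,"tz":-152,"turn":0}]' --gripper 0

```text
clock: 0.77
tcp_pos: [0.3355, 0.4207, 0.2612]
ee_rot: [30.1, 90.0, 95.9]
wrist_force: [0.3, 0.3, 1.6]
opening: 0.0257
```

>>> jog_arm --motion '[{"tx":0,"ty":-26,"tz":-30,"turn":-5},{"tx":0,"ty":-52,"tz":-60,"turn":-10},{"tx":0,"ty":-79,"tz":-91,"turn":-15},{"tx":0,"ty":-105,"tz":-121,"turn":-20},{"tx":0,"ty":-132,"tz":-152,"turn":-21}]'

```text
clock: 1.18
tcp_pos: [0.3932, 0.2278, 0.2611]
ee_rot: [-15.3, 90.0, 71.8]
wrist_force: [1.4, 0.3, 0.8]
opening: -0.0004
```

```bash
python3 - <<'E'
from h import *
go([0.45,0.03,0.25],86.8); print(bot.state())
E
```

```text
tcp [0.3932 0.2278 0.2611] shift t [  11.   -66.8 -194.6] z heading 87.05 tilt [-1.e+00 -2.e-04  7.e-04] turn 0.25
{'clock': 1.1833, 'joint_pos': array([-51.77387844,   0.84869301,  13.83224136, 117.27835894,
        -0.25520279,  61.86473479,  49.23208387]), 'joint_vel': array([ 30.27231848, -15.06547536,  25.59894504,  14.97665634,
         3.32538425,  -0.38109004,  59.64371118]), 'joint_torque': array([ -7.87526786, -43.16223979,  -4.11363512, -45.31197667,
        -0.34569276,   0.30471026,  -1.59195632]), 'tcp_pos': array([0.39324646, 0.22778663, 0.26111106]), 'ee_rot': array([-15.29010731,  89.96020805,  71.76485357]), 'wrist_force': array([1.41923427, 0.31255181, 0.83921512]), 'ft_torque': array([-0.01029938, -0.1069497 , -0.02017735]), 'opening': -0.0004186481020871007}
```

>>> jog_arm --motion '[{"tx":0,"ty":-13,"tz":-39,"turn":0},{"tx":0,"ty":-26,"tz":-78,"turn":0},{"tx":0,"ty":-39,"tz":-117,"turn":0},{"tx":0,"ty":-52,"tz":-156,"turn":0},{"tx":0,"ty":-65,"tz":-195,"turn":0}]'

```text
clock: 1.6
tcp_pos: [0.4469, 0.0291, 0.2613]
ee_rot: [-44.4, 89.9, 42.4]
wrist_force: [1.4, 0.9, 0.2]
opening: 0.0003
```

>>> jog_arm --motion '[{"tx":0,"ty":0,"tz":0,"turn":0},{"tx":0,"ty":0,"tz":0,"turn":0}]'

```text
clock: 1.77
tcp_pos: [0.4472, 0.0293, 0.2611]
ee_rot: [-52.4, 90.0, 34.1]
wrist_force: [-0.4, 1.3, -1.0]
opening: -0.0001
```

```bash
python3 - <<'E'
from h import *
w=cam("wrist");t=cam("top")
cv2.imwrite("pics/w1.png",w["pixels"][:,:,::-1]);cv2.imwrite("pics/tt1.png",t["pixels"][:,:,::-1])
print(w["C"],bot.state()["joint_pos"]); go([0.45,0.03,0.25],86.8)
B=np.array([0.569,0.0235]);y=np.radians(-3.2);X=np.array([np.cos(y),np.sin(y)]);Y=np.array([-X[1],X[0]])
for n,p in dict(pan=(0,0,.062),gripT=(-.053,0,.1415),fl=(-.085,.085,.124),fr=(-.085,-.085,.124),).items():
    print(n,proj(w,np.r_[B+p[0]*X+p[1]*Y,p[2]]).round(1))
E
```

```text
[0.36098713 0.03341918 0.4086223 ] [-38.96062239  -0.5224381   26.87906648 118.56014884   0.25022402
  61.90400516  74.53017005]
tcp [0.4468 0.0318 0.2609] shift t [10.9 -3.3 -1.6] z heading 86.73 tilt [-1.e+00  0.e+00  3.e-04] turn -0.07
pan [323.  316.8]
gripT [323.5 311.4]
fl [422.5 266.3]
fr [223.5 267.5]
```

View pics/w1.png

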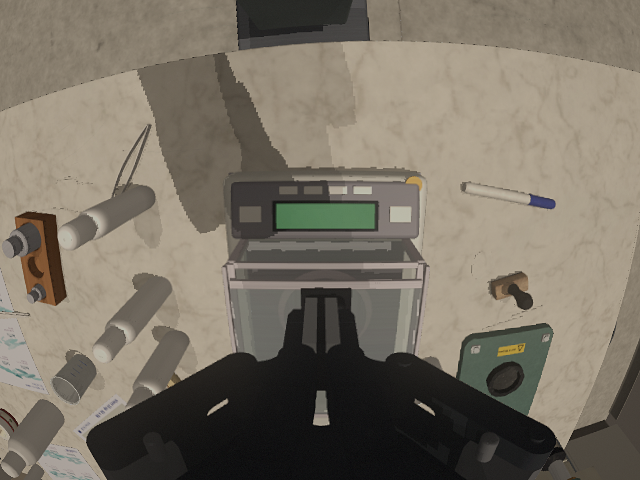

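The wrist view shows the shield's front corners at (425,263) and (227,265). My model predicted (422,266) and (223,267), so the balance pose holds to about 2 mm. Next I go down in front of the grip.

>>> jog_arm --motion '[{"tx":38,"ty":-12,"tz":-1,"turn":0},{"tx":76,"ty":-24,"tz":-1,"turn":0},{"tx":112,"ty":-26,"tz":-1,"turn":0},{"tx":112,"ty":-26,"tz":-1,"turn":0}]'

```text
clock: 2.2
tcp_pos: [0.4698, 0.0295, 0.1436]
ee_rot: [115.6, 89.5, -157.6]
wrist_force: [-1.9, -0.0, -0.8]
opening: -0.0002
```

```bash
python3 - <<'E'
from h import *
w=cam("wrist");s=cam("side")
crop(w,200,200,460,420,3,"w2");crop(s,215,150,445,300,3.4,"s3")
go([0.475,0.03,0.148],86.8); print(bot.state()["wrist_force"])
E
```

```text
tcp [0.472  0.0293 0.1489] shift t [ 0.9 -2.9  0.8] z heading 86.78 tilt [-1.      0.0028 -0.0015] turn -0.02
[ 0.3932365  -0.16068779  0.60070161]
```

View pics/w2.png

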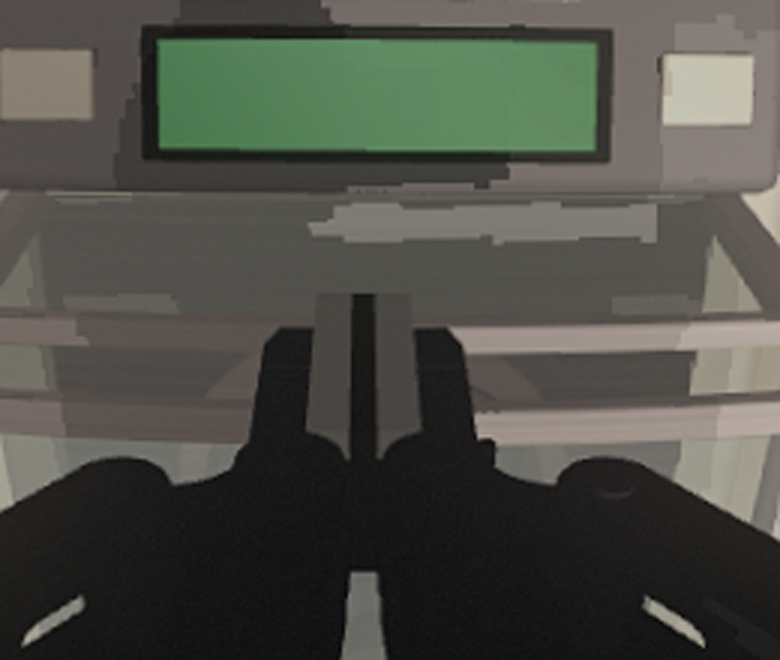

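View pics/s3.png

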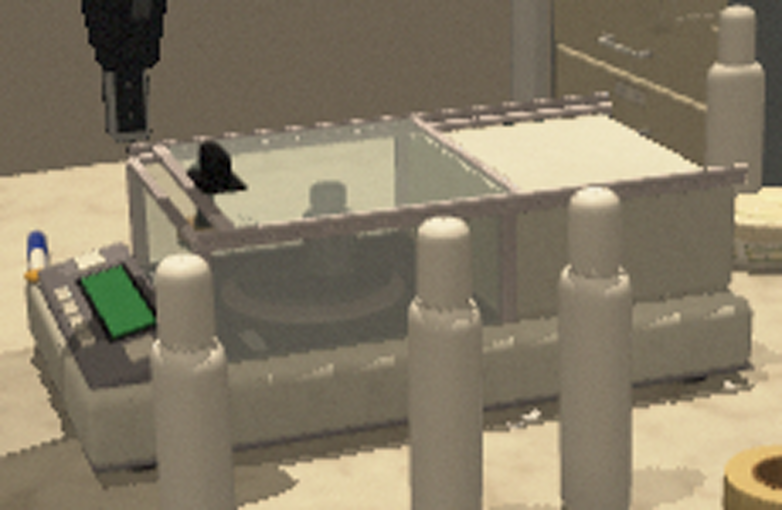

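The side view shows the shut fingers just in front of the grip, with their tips a little above the shield wall. I push the grip back from here.

>>> jog_arm --motion '[{"tx":1,"ty":-20,"tz":0,"turn":0},{"tx":1,"ty":-36,"tz":0,"turn":0},{"tx":1,"ty":-52,"tz":0,"turn":0},{"tx":1,"ty":-70,"tz":0,"turn":0},{"tx":1,"ty":-90,"tz":0,"turn":0}]'

```text
clock: 2.72
tcp_pos: [0.5641, 0.0247, 0.1512]
ee_rot: [-54.1, 89.8, 32.6]
wrist_force: [-0.1, -1.1, -0.7]
opening: -0.0001
```

>>> jog_arm --motion '[{"tx":0,"ty":-18,"tz":0,"turn":0},{"tx":0,"ty":-36,"tz":0,"turn":0},{"tx":0,"ty":-50,"tz":0,"turn":0},{"tx":0,"ty":-56,"tz":0,"turn":0},{"tx":0,"ty":-60,"tz":0,"turn":0}]'

```text
clock: 3.13
tcp_pos: [0.6236, 0.0209, 0.1502]
ee_rot: [-66.6, 89.9, 20.2]
wrist_force: [-0.2, 1.4, 0.1]
opening: -0.0003
```

```bash
python3 - <<'E'
from h import *
s=cam("side");t=cam("top")
crop(t,160,80,310,320,2.5,"t4");crop(s,215,150,445,300,3.4,"s4")
go([0.475,0.03,0.148],86.8); print(bot.state()["wrist_force"])
E
```

```text
tcp [0.6228 0.0206 0.1493] shift t [  1.1 148.1   1. ] z heading 86.74 tilt [-1.0e+00 -1.3e-03  6.0e-04] turn -0.06
[-0.48028793 -0.00532647 -0.82930399]
```

View pics/s4.png

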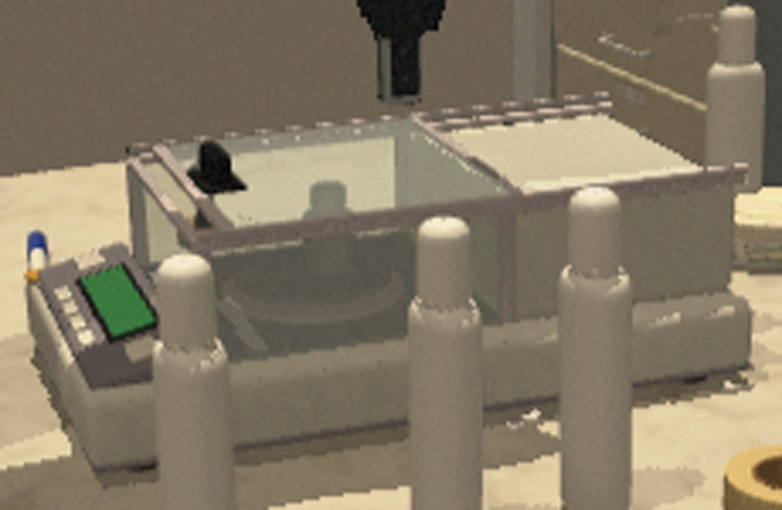

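The door has not moved. The fingers passed over the grip or beside it, so I check the geometry.

```bash
python3 - <<'E'
from h import *
s=cam("side");t=cam("top")
p=bot.state()["tcp_pos"]; print("tip proj side",proj(s,p-[0,0,.017]), "tcp",proj(s,p),"tip top",proj(t,p-[0,0,.017]))
print("grip guess side",proj(s,[.516,.025,.1415]))
S=lambda x,y:(215+x/3.4,150+y/3.4); T=lambda x,y:(160+x/2.5,80+y/2.5)
print(S(211,142),S(400,103))
print("grip tri",tri([(s,S(211,142)),(t,T(157,409))]))
E
```

```text
tip proj side [331.68816061 192.15304587] tcp [331.51546872 183.46739664] tip top [227.20060366 185.08980645]
grip guess side [277.43161473 193.4501129 ]
(277.05882352941177, 191.76470588235293) (332.6470588235294, 180.29411764705884)
grip tri (array([0.51687076, 0.02453043, 0.14494733]), [np.float64(0.0014865079086791022), np.float64(0.0014865079086790454)])
```

View pics/t4.png

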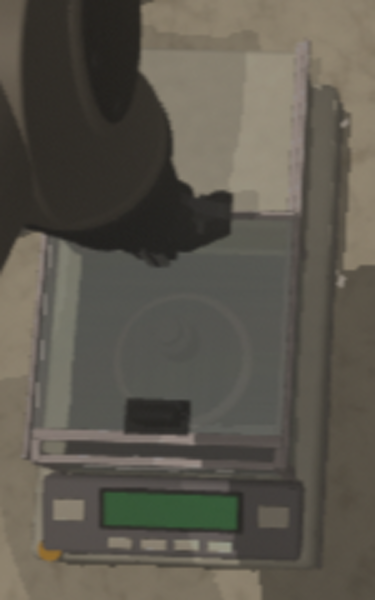

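```bash
python3 - <<'E'
from h import *
s=cam("side");w=cam("wrist")
for p in [(.278,.615,.226),(.472,.0293,.149)]:
    print(proj(s,p),proj(s,np.array(p)-[0,0,.017]))
crop(s,300,120,400,190,7,"s5")
p=bot.state()["tcp_pos"]; print(proj(w,p),proj(w,p-[0,0,.017]))
crop(w,240,220,420,400,3.2,"w5")
E
```

```text
[119.76417456 118.08721018] [120.77196936 124.71532416]
[253.31846123 191.88110217] [253.96224218 200.88657422]
[322.76174352 312.32980479] [322.54757439 295.18426014]
```

View pics/s5.png

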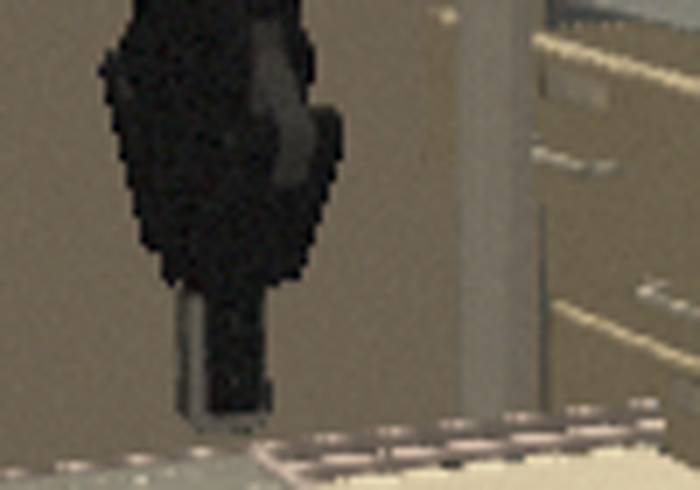

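View pics/w5.png

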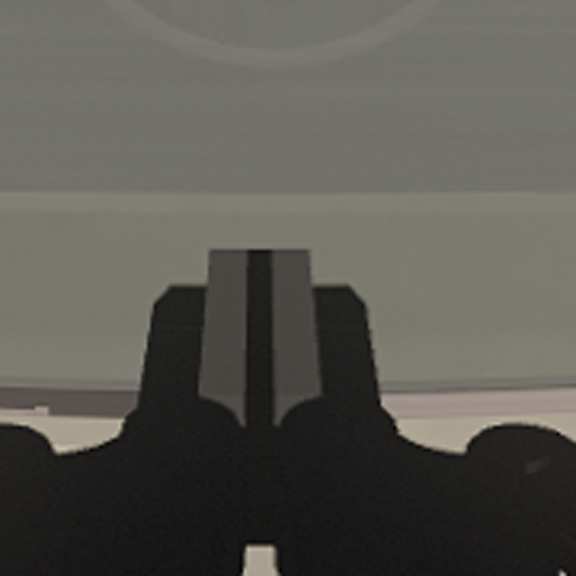

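```bash
python3 - <<'E'
from h import *
s=cam("side");w=cam("wrist");t=cam("top")
print(bot.state()["tcp_pos"],w["C"])
print(tri([(s,(332,180.5)),(w,(321.3,298.))]))
# shield points: rear frame corner etc. common between side & wrist/top
crop(w,0,0,640,480,1.25,"w6")
E
```

```text
[0.62220252 0.0201999  0.14802708] [0.53591607 0.02406947 0.29574425]
(array([0.61769691, 0.0189199 , 0.15265857]), [np.float64(0.005059732640773712), np.float64(0.005059732640773612)])
```

View pics/w6.png

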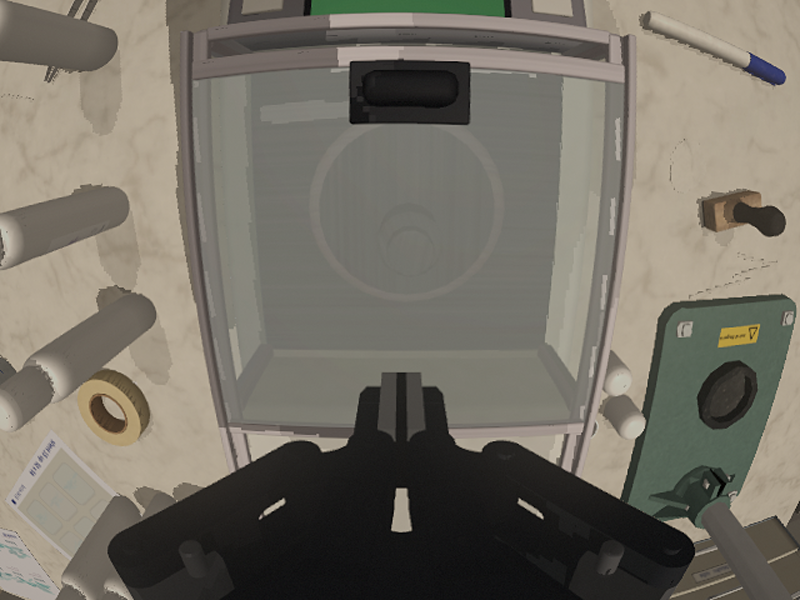

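```bash
python3 - <<'E'
from h import *
w=cam("wrist")
q=lambda x,y:(x/1.25,y/1.25)
for z in (.104,.1415): print("grip",onz(w,q(411,88),z))
print("strip corners",[onz(w,q(*p),.1245).round(4) for p in [(349,61),(470,62),(470,124),(348,123)]])
a=onz(w,q(182,33),.124);b=onz(w,q(636,36),.124);print(a,b,np.linalg.norm(a-b))
c=[onz(w,q(*p),.062).round(4) for p in [(310,208),(504,208),(406,123),(406,300)]];print(c)
# rear of door/frame (218,430)-(582,422)?
E
```

```text
grip [0.51277334 0.02963087 0.104     ]
grip [0.51733959 0.02853387 0.1415    ]
strip corners [array([0.5035, 0.0074, 0.1245]), array([0.5061, 0.0509, 0.1245]), array([0.5294, 0.0497, 0.1245]), array([0.5267, 0.0056, 0.1245])]
[ 0.48126929 -0.05763291  0.124     ] [0.49130017 0.11925125 0.124     ] 0.17716834853459235
[array([ 0.5647, -0.0238,  0.062 ]), array([0.5702, 0.0752, 0.062 ]), array([0.5252, 0.0274, 0.062 ]), array([0.6171, 0.0223, 0.062 ])]
```

The wrist view shows the grip clearly at px (328,72). The wrist and side views both put the shut fingertips at z≈0.15, about level with the TCP. That is higher than I assumed, so the fingers passed over the bar. I will go back and push lower.

>>> jog_arm --motion '[{"tx":-12,"ty":10,"tz":0,"turn":0},{"tx":-14,"ty":45,"tz":1,"turn":0},{"tx":-14,"ty":80,"tz":4,"turn":0},{"tx":-14,"ty":110,"tz":6,"turn":0},{"tx":-14,"ty":140,"tz":7,"turn":0}]'

```text
clock: 4.05
tcp_pos: [0.4814, 0.0353, 0.1617]
ee_rot: [83.5, 90.0, 170.3]
wrist_force: [0.4, 0.8, 0.8]
opening: -0.0002
```

>>> jog_arm --motion '[{"tx":8,"ty":0,"tz":0,"turn":0},{"tx":18,"ty":0,"tz":0,"turn":0},{"tx":25,"ty":0,"tz":0,"turn":0},{"tx":30,"ty":0,"tz":0,"turn":0},{"tx":30,"ty":0,"tz":0,"turn":0}]'

```text
clock: 4.47
tcp_pos: [0.4832, 0.0347, 0.1306]
ee_rot: [130.9, 89.9, -142.4]
wrist_force: [-1.4, 0.4, -0.9]
opening: 0.0
```

```bash
python3 - <<'E'
from h import *
s=cam("side");w=cam("wrist")
crop(s,215,150,345,250,6,"s7");crop(w,240,220,420,400,3.2,"w7")
go([0.475,0.03,0.13],86.8); print(bot.state()["wrist_force"])
E
```

```text
tcp [0.4835 0.0347 0.1315] shift t [ 1.5  8.2 -5.2] z heading 86.68 tilt [-1.e+00  8.e-04 -1.e-03] turn -0.12
[-0.30684314  1.04814268  0.96065965]
```

View pics/s7.png

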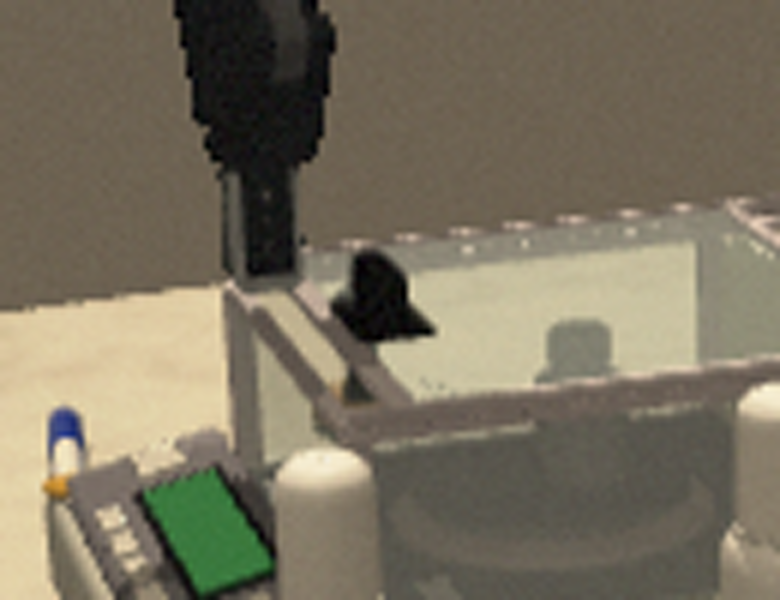

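View pics/w7.png

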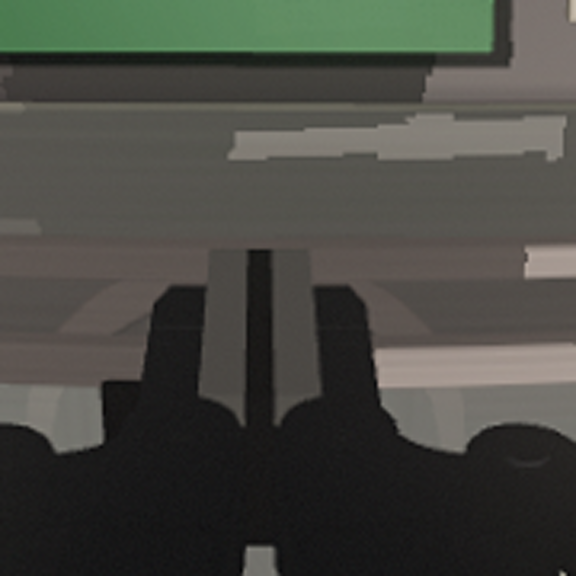

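The tip is now about 8 mm below the top of the bar. I push at this height and shift 6 mm toward −y.

>>> jog_arm --motion '[{"tx":0,"ty":-8,"tz":-5,"turn":0},{"tx":0,"ty":-20,"tz":-6,"turn":0},{"tx":0,"ty":-35,"tz":-6,"turn":0},{"tx":0,"ty":-52,"tz":-6,"turn":0},{"tx":0,"ty":-70,"tz":-6,"turn":0}]'

```text
clock: 4.98
tcp_pos: [0.5543, 0.0245, 0.132]
ee_rot: [146.4, 90.0, -126.9]
wrist_force: [-1.9, -1.0, 1.1]
opening: -0.0003
```

>>> jog_arm --motion '[{"tx":0,"ty":-18,"tz":0,"turn":0},{"tx":0,"ty":-36,"tz":0,"turn":0},{"tx":0,"ty":-50,"tz":0,"turn":0},{"tx":0,"ty":-62,"tz":0,"turn":0},{"tx":0,"ty":-70,"tz":0,"turn":0}]'

```text
clock: 5.4
tcp_pos: [0.6246, 0.0205, 0.1317]
ee_rot: [-150.8, 90.0, -64.1]
wrist_force: [-2.5, -0.2, 0.1]
opening: -0.0003
```

```bash
python3 - <<'E'
from h import *
s=cam("side");w=cam("wrist")
crop(s,215,130,445,300,3.3,"s8");crop(w,0,0,640,480,1.25,"w8")
go([0.475,0.03,0.13],86.8); print(bot.state()["wrist_force"])
E
```

```text
tcp [0.6241 0.0206 0.1317] shift t [  1.6 149.4   0.8] z heading 86.69 tilt [-1.e+00 -6.e-04 -5.e-04] turn -0.11
[0.06724086 0.66530702 0.34121005]
```

View pics/s8.png

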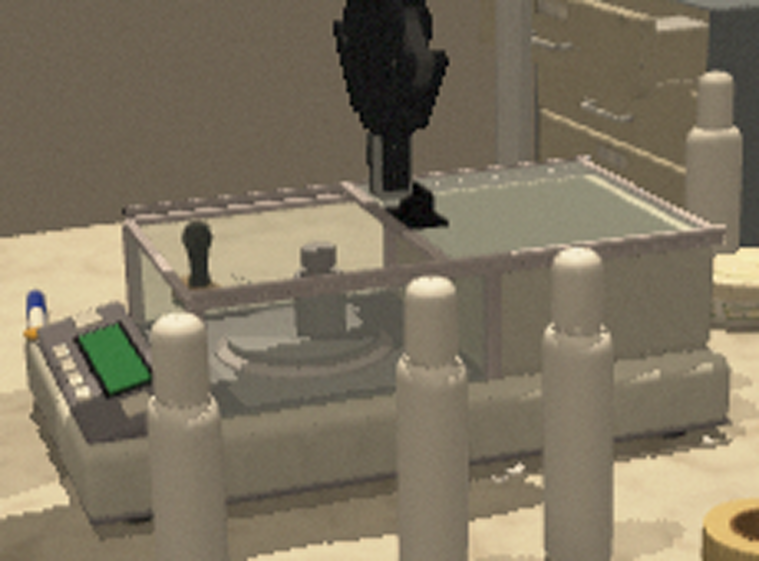

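View pics/w8.png

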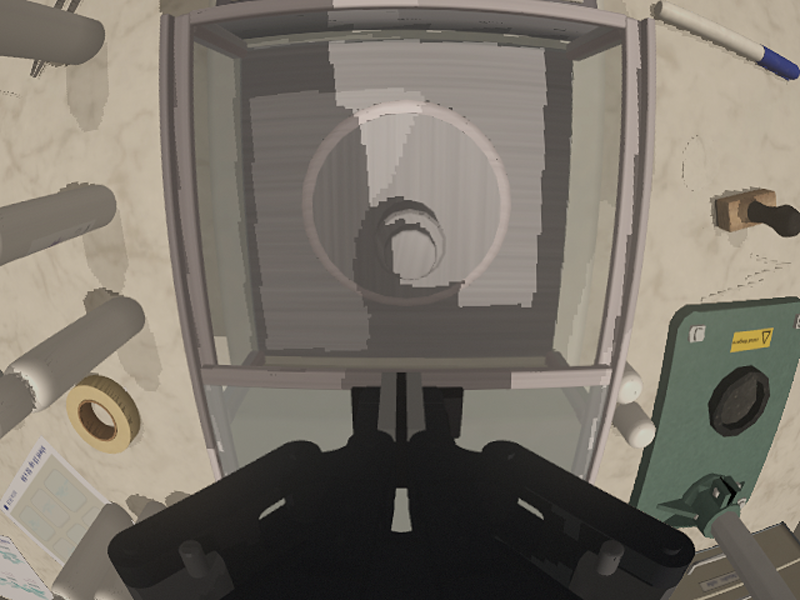

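The door moved, and the grip is now at (417,205) in the side crop. I push on to the stop.

>>> jog_arm --motion '[{"tx":0,"ty":-3,"tz":0,"turn":0},{"tx":0,"ty":-6,"tz":0,"turn":0},{"tx":0,"ty":-8,"tz":0,"turn":0},{"tx":0,"ty":-8,"tz":0,"turn":0}]'

```text
clock: 5.83
tcp_pos: [0.6279, 0.0207, 0.1315]
ee_rot: [88.7, 89.7, 175.4]
wrist_force: [-17.0, 0.1, 9.9]
opening: 0.0002
```

The stop is reached: the TCP stalled at x = 0.628 with 17 N. I back off and measure the pan and the medium weight.

>>> jog_arm --motion '[{"tx":0,"ty":12,"tz":0,"turn":0},{"tx":-30,"ty":20,"tz":0,"turn":0},{"tx":-60,"ty":20,"tz":0,"turn":0},{"tx":-60,"ty":20,"tz":0,"turn":0},{"tx":-60,"ty":20,"tz":0,"turn":0}]' --gripper 0.6

```text
clock: 6.25
tcp_pos: [0.6115, 0.0221, 0.1939]
ee_rot: [-66.3, 89.8, 20.4]
wrist_force: [-0.3, 0.2, -1.2]
opening: 0.0513
```

```bash
python3 - <<'E'
from h import *
s=cam("side");w=cam("wrist")
crop(s,215,130,445,300,3.3,"s9");crop(w,120,0,520,320,2,"w9")
print(bot.state()["opening"],bot.state()["tcp_pos"],w["C"])
import pickle;pickle.dump(w,open("w9.pkl","wb"))
E
```

```text
0.051353079017731756 [0.61038699 0.02205935 0.19171929] [0.52444861 0.0258118  0.33995815]
```

View pics/w9.png

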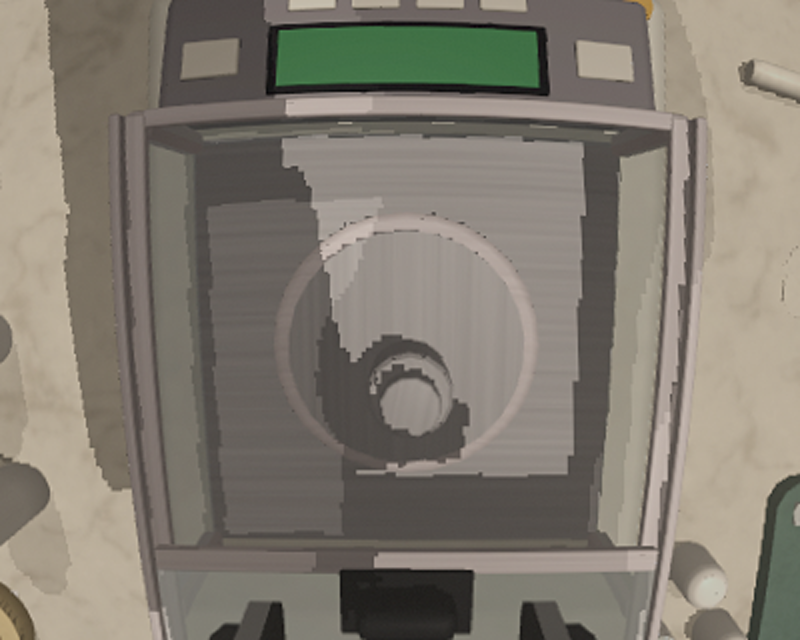

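View pics/s9.png

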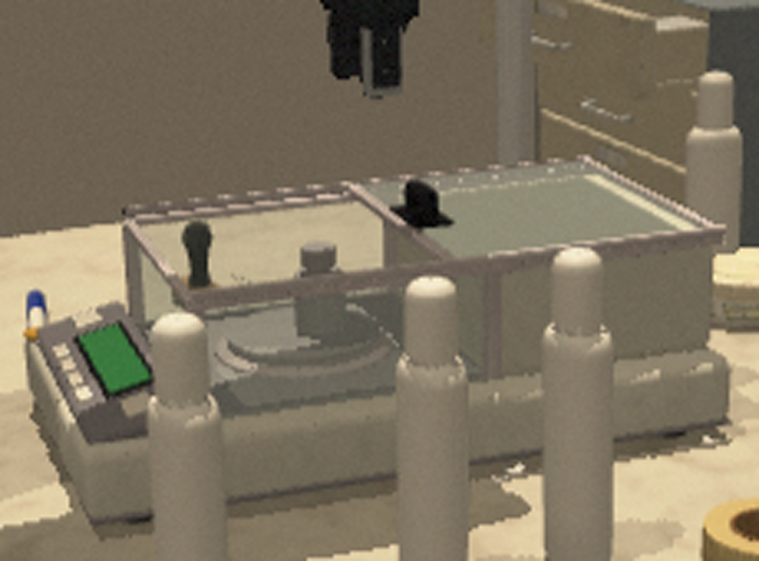

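```bash
cat >> h.py <<'E'
def circ(P):
    P=np.array(P)[:,:2];A=np.c_[2*P,np.ones(len(P))];x=np.linalg.lstsq(A,(P**2).sum(1),rcond=None)[0]
    return x[:2],np.sqrt(x[2]+x[:2]@x[:2])
E
python3 - <<'E'
from h import *
import pickle;w=pickle.load(open("w9.pkl","rb"))
q=lambda x,y:(120+x/2,y/2)
pan=[(275,340),(537,345),(410,213),(310,433),(500,433),(320,250),(492,250),(405,470)]
c,r=circ([onz(w,q(*p),.062) for p in pan]);print("pan",c,r)
k=[(381,405),(444,405),(412,374),(412,436),(390,383),(434,383),(390,427),(434,427)]
c,r=circ([onz(w,q(*p),.112) for p in k]);print("knob",c,r)
print("body centre via shoulder left/right/top",[onz(w,q(*p),.096).round(4) for p in [(369,388),(453,388),(410,351)]])
ins=[(150,122),(670,130),(662,548),(157,548)]
print("frame",[onz(w,q(*p),.124).round(4) for p in [(110,116),(703,118)]])
print("strip", [onz(w,q(*p),.1245).round(4) for p in [(340,570),(474,571)]])
E
```

```text
pan [0.56835427 0.02550371] 0.04958773495144959
knob [0.57910892 0.02653404] 0.009970381998214192
body centre via shoulder left/right/top [array([0.5761, 0.0124, 0.096 ]), array([0.5777, 0.0405, 0.096 ]), array([0.5644, 0.0268, 0.096 ])]
frame [array([ 0.4804, -0.0579,  0.124 ]), array([0.4906, 0.1183, 0.124 ])]
strip [array([6.290e-01, 4.000e-04, 1.245e-01]), array([0.6319, 0.0436, 0.1245])]
```

```bash
python3 - <<'E'
from h import *
s=cam("side");w=cam("wrist")
p=bot.state()["tcp_pos"];R=toolR()
print(p)
for h in (-.02,-.01,0,.01,.02):
  print(h,[proj(s,p+h*np.array([0,0,1])+sg*.033*R[:,2]).round(1) for sg in (1,-1)],[proj(w,p+h*np.array([0,0,1])+sg*.026*R[:,2]-.011*R[:,1]*-1).round(1) for sg in (1,-1)])
crop(s,300,120,360,170,12,"s10"); crop(w,200,260,440,420,3,"w10")
E
```

```text
[0.6101584  0.02190238 0.19109285]
-0.02 [array([319.6, 168.7]), array([331. , 176.3])] [array([374.7, 272.3]), array([270.1, 272.4])]
-0.01 [array([319.5, 163.6]), array([330.9, 170.9])] [array([377.5, 280.9]), array([267.5, 281. ])]
0 [array([319.3, 158.5]), array([330.8, 165.4])] [array([380.7, 290.4]), array([264.6, 290.5])]
0.01 [array([319.2, 153.3]), array([330.6, 160. ])] [array([384.1, 301. ]), array([261.5, 301.1])]
0.02 [array([319.1, 148.1]), array([330.5, 154.5])] [array([387.9, 312.8]), array([257.9, 312.9])]
```

View pics/s10.png

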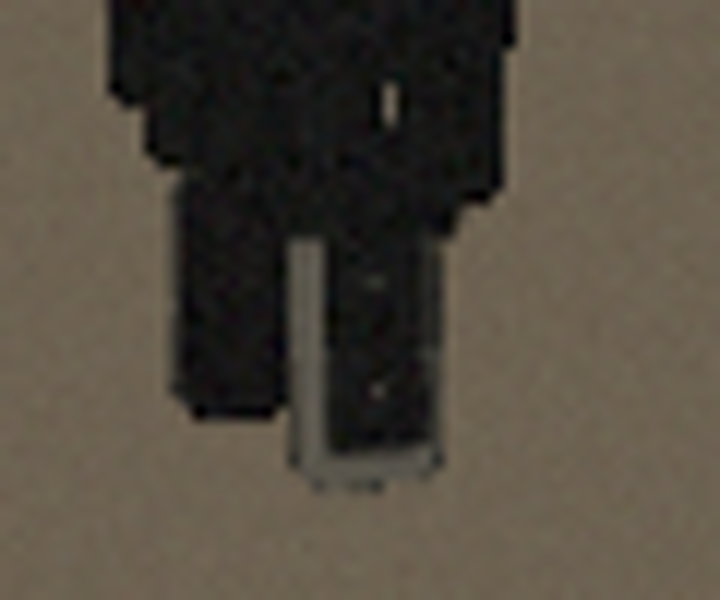

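View pics/w10.png

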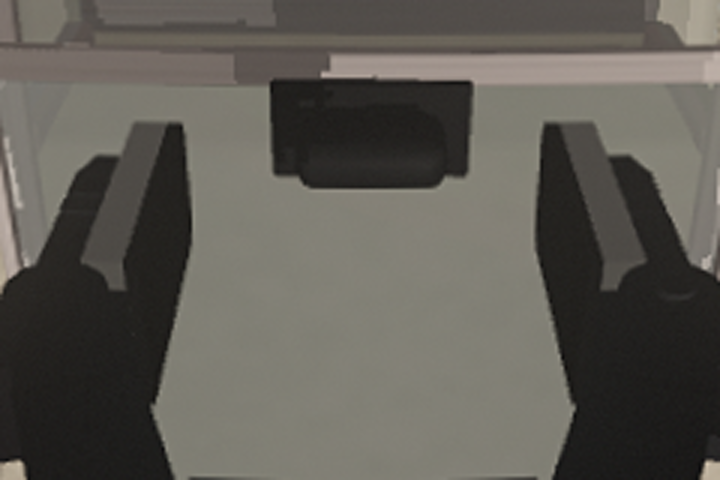

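Fitted from the wrist view:
- Pan centre: (0.569, 0.0255).
- Medium knob: (0.579, 0.0265), radius 9.97 mm as specified.
- Balance yaw: −3.3°.

At this opening both views put the fingertips 7–10 mm above the reported TCP, so I use that offset for the grasp.

```bash
python3 - <<'E'
from h import *
go([0.579,0.0265,0.096],86.7)
E
```

```text
tcp [0.6102 0.0219 0.1911] shift t [95.1 31.3  2.8] z heading 86.73 tilt [-1.0e+00  1.2e-03 -3.0e-04] turn 0.03
```

>>> jog_arm --motion '[{"tx":0,"ty":31,"tz":3,"turn":0},{"tx":30,"ty":31,"tz":3,"turn":0},{"tx":55,"ty":31,"tz":3,"turn":0},{"tx":65,"ty":31,"tz":3,"turn":0},{"tx":65,"ty":31,"tz":3,"turn":0}]'

```text
clock: 6.87
tcp_pos: [0.5783, 0.0264, 0.1243]
ee_rot: [110.0, 89.7, -163.3]
wrist_force: [-1.1, 0.4, 0.4]
opening: 0.0513
```

```bash
python3 - <<'E'
from h import *
s=cam("side");w=cam("wrist")
go([0.579,0.0265,0.096],86.7)
crop(s,270,130,400,250,5,"s11"); crop(w,200,180,440,420,2.5,"w11")
E
```

```text
tcp [0.5801 0.0262 0.1271] shift t [31.1  1.1  0.3] z heading 86.69 tilt [-1.e+00  6.e-04 -7.e-04] turn -0.01
```

View pics/s11.png

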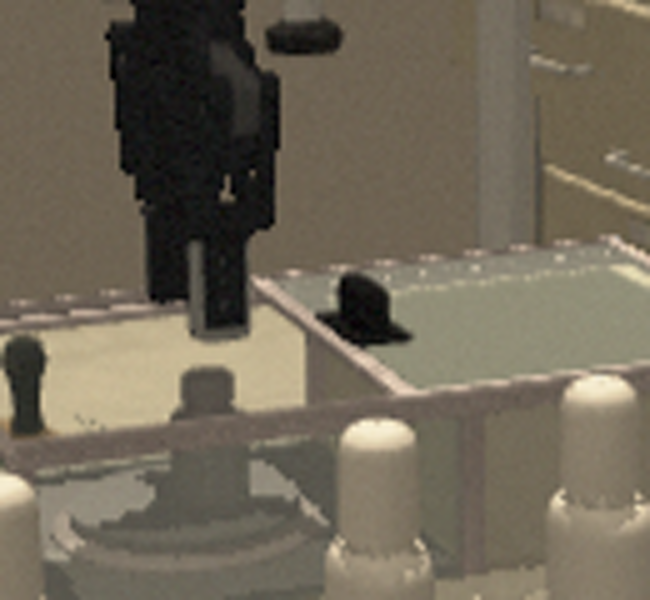

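View pics/w11.png

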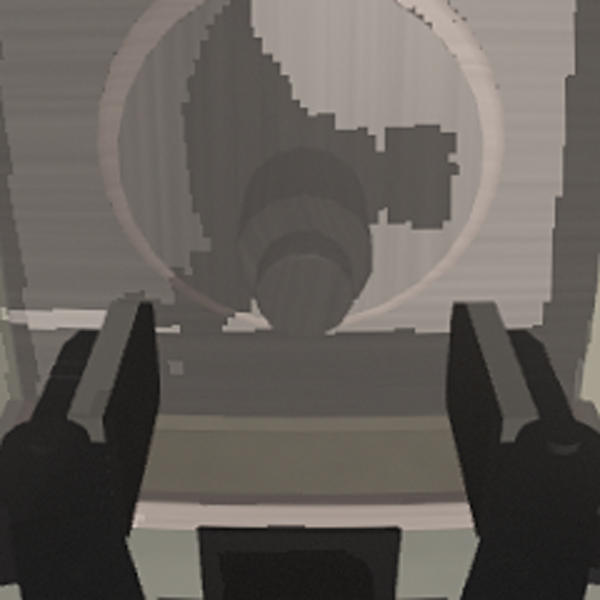

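The knob is centred between the pads, at col 305 against a pad centre of 304. I go down and close.

>>> jog_arm --motion '[{"tx":15,"ty":1,"tz":0,"turn":0},{"tx":26,"ty":1,"tz":0,"turn":0},{"tx":31,"ty":1,"tz":0,"turn":0},{"tx":31,"ty":1,"tz":0,"turn":0}]'

```text
clock: 7.3
tcp_pos: [0.5786, 0.0265, 0.0953]
ee_rot: [111.0, 89.9, -162.3]
wrist_force: [0.5, -0.0, 0.1]
opening: 0.0514
```

```bash
python3 - <<'E'
from h import *
s=cam("side");w=cam("wrist")
go([0.579,0.0265,0.096],86.7);print(bot.state()["wrist_force"])
crop(s,270,130,400,250,5,"s12"); crop(w,200,180,440,420,2.5,"w12")
E
```

```text
tcp [0.5791 0.0265 0.0963] shift t [ 0.3  0.1 -0. ] z heading 86.7 tilt [-1.e+00 -1.e-04 -1.e-04] turn 0.0
[ 1.03123573  0.1382835  -0.13140585]
```

View pics/s12.png

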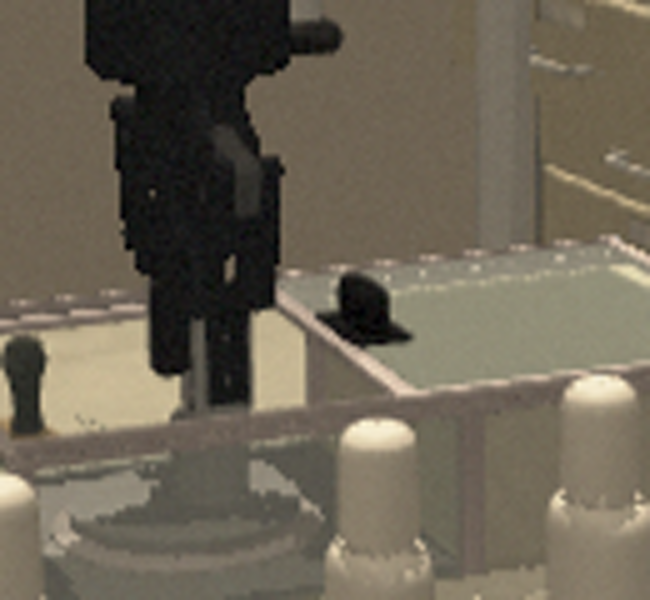

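View pics/w12.png

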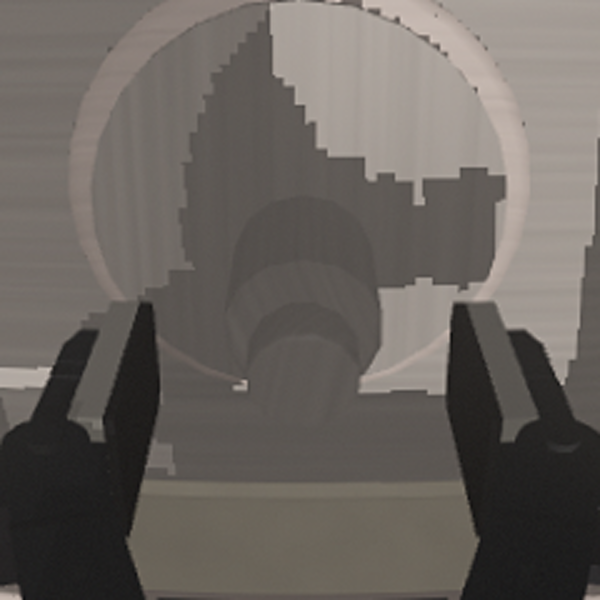

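>>> jog_arm --motion '[{"tx":-2,"ty":0,"tz":0,"turn":0},{"tx":-2,"ty":0,"tz":0,"turn":0},{"tx":-2,"ty":0,"tz":0,"turn":0},{"tx":-2,"ty":0,"tz":0,"turn":0},{"tx":-2,"ty":0,"tz":0,"turn":0}]' --gripper 0.05 --newtons 40

```text
clock: 7.82
tcp_pos: [0.5794, 0.0266, 0.0988]
ee_rot: [-71.8, 89.9, 14.9]
wrist_force: [-0.9, -0.9, 7.5]
opening: 0.0178
```

```bash
python3 - <<'E'
from h import *
s=cam("side");w=cam("wrist")
go([0.579,0.0265,0.096],86.7);print(bot.state()["wrist_force"],bot.state()["opening"])
crop(s,270,130,400,250,5,"s13"); crop(w,200,180,440,420,2.5,"w13")
E
```

```text
tcp [0.5794 0.0266 0.0988] shift t [ 2.8  0.4 -0.1] z heading 86.71 tilt [-1.0e+00 -1.3e-03  4.0e-04] turn 0.01
[-1.43314602 -1.7643183   8.12489312] 0.017376275421400883
```

View pics/w13.png

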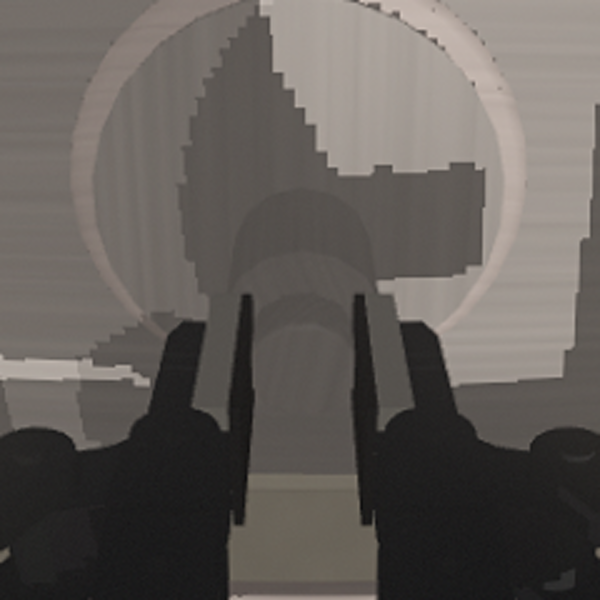

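The grip closed at 17.4 mm. Upward force of 8 N suggests the tips rest on the shoulder. I lift gently and look.

>>> jog_arm --motion '[{"tx":-3,"ty":0,"tz":0,"turn":0},{"tx":-8,"ty":0,"tz":0,"turn":0},{"tx":-15,"ty":0,"tz":0,"turn":0},{"tx":-22,"ty":0,"tz":0,"turn":0},{"tx":-22,"ty":0,"tz":0,"turn":0}]'

```text
clock: 8.33
tcp_pos: [0.5796, 0.0267, 0.1216]
ee_rot: [-73.3, 89.9, 13.4]
wrist_force: [0.2, -0.2, -1.5]
opening: 0.0176
```

```bash
python3 - <<'E'
from h import *
s=cam("side");w=cam("wrist")
go([0.579,0.0265,0.096],86.7);print(bot.state()["wrist_force"],bot.state()["opening"])
crop(s,270,130,400,250,5,"s14"); crop(w,200,180,440,420,2.5,"w14")
E
```

```text
tcp [0.5791 0.0267 0.1204] shift t [24.4  0.1 -0.2] z heading 86.72 tilt [-1.e+00 -8.e-04  3.e-04] turn 0.02
[-0.14330135  0.12073325 -1.89347335] 0.017468787228765
```

View pics/w14.png

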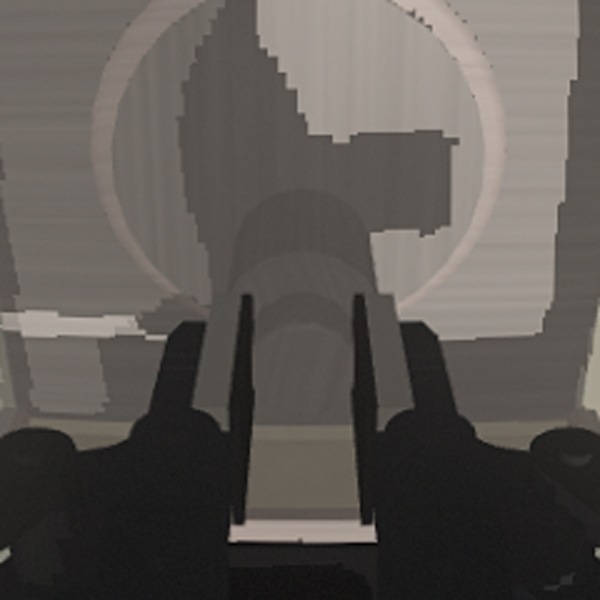

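View pics/s14.png

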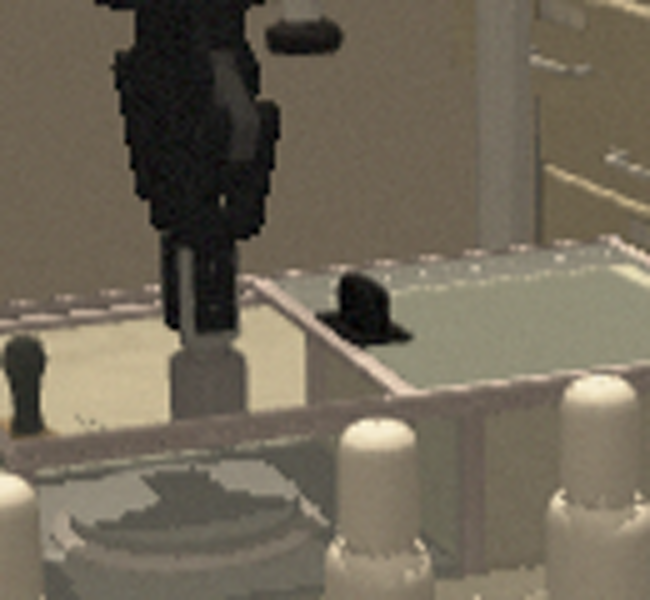

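The weight is lifted: −1.9 N, upright, and its bottom is 36.8 mm below the TCP. I carry it over the bottles to a viewing pose beyond the block.

>>> jog_arm --motion '[{"tx":-35,"ty":0,"tz":0,"turn":0},{"tx":-70,"ty":0,"tz":0,"turn":0},{"tx":-105,"ty":0,"tz":0,"turn":0},{"tx":-130,"ty":0,"tz":-10,"turn":0},{"tx":-135,"ty":0,"tz":-40,"turn":2}]'

```text
clock: 8.85
tcp_pos: [0.5786, -0.0096, 0.2589]
ee_rot: [-58.4, 89.7, 26.7]
wrist_force: [1.7, 0.3, -2.0]
opening: 0.0174
```

```bash
python3 - <<'E'
from h import *
go([0.565,-.392,0.25],78.7);print(bot.state()["joint_pos"].round(1))
E
```

```text
tcp [ 0.5786 -0.0096  0.2589] shift t [   7.9  -19.3 -382.1] z heading 85.07 tilt [-1.     -0.0048  0.003 ] turn 6.37
[-31.2  14.8  31.3 104.1  -8.7  63.1  88.3]
```

>>> jog_arm --motion '[{"tx":0,"ty":-2,"tz":-38,"turn":2},{"tx":0,"ty":-4,"tz":-76,"turn":4},{"tx":0,"ty":-6,"tz":-114,"turn":6},{"tx":0,"ty":-8,"tz":-152,"turn":6},{"tx":0,"ty":-9,"tz":-190,"turn":6}]'

```text
clock: 9.27
tcp_pos: [0.5676, -0.2049, 0.2547]
ee_rot: [70.5, 90.0, 149.2]
wrist_force: [-0.2, -0.0, -1.6]
opening: 0.0175
```

```bash
python3 - <<'E'
from h import *
go([0.565,-.392,0.25],78.7);print(bot.state()["joint_pos"].round(1))
E
```

```text
tcp [ 0.5676 -0.2049  0.2547] shift t [   4.7  -34.  -184.1] z heading 78.73 tilt [-1.e+00  2.e-04  1.e-04] turn 0.03
[-15.   18.7  36.5 101.3 -12.3  64.  104.2]
```

>>> jog_arm --motion '[{"tx":0,"ty":-7,"tz":-37,"turn":0},{"tx":5,"ty":-14,"tz":-74,"turn":0},{"tx":20,"ty":-21,"tz":-111,"turn":0},{"tx":40,"ty":-28,"tz":-148,"turn":0},{"tx":55,"ty":-34,"tz":-184,"turn":0}]'

```text
clock: 9.68
tcp_pos: [0.5651, -0.3917, 0.1983]
ee_rot: [49.1, 90.0, 127.8]
wrist_force: [1.1, 0.6, -1.7]
opening: 0.0174
```

>>> jog_arm --motion '[{"tx":0,"ty":0,"tz":0,"turn":0},{"tx":0,"ty":0,"tz":0,"turn":0}]'

```text
clock: 9.85
tcp_pos: [0.5634, -0.3928, 0.198]
ee_rot: [102.2, 89.8, -179.4]
wrist_force: [0.0, 0.3, -1.9]
opening: 0.0172
```

```bash
python3 - <<'E'
from h import *
w=cam("wrist");import pickle;pickle.dump(w,open("w15.pkl","wb"))
go([0.565,-.392,0.25],78.7);print(bot.state()["joint_pos"].round(1),w["C"])
crop(w,0,0,640,480,1.25,"w15")
c=np.array([.501,-.378]);a=np.radians(-11.2);X=np.array([np.cos(a),np.sin(a)])
for o in (-.038,.008,.046): print(proj(w,np.r_[c+o*X,.03]).round(1))
E
```

```text
tcp [ 0.5646 -0.3911  0.1989] shift t [-51.1  -0.5  -0.8] z heading 78.61 tilt [-1.      0.0017  0.    ] turn -0.09
[  4.6  30.7  35.7  93.2 -19.5  62.6 124.2] [ 0.47926183 -0.37692732  0.34584499]
[324.4  97.7]
[324.6 151.7]
[324.8 195.3]
```

View pics/w15.png

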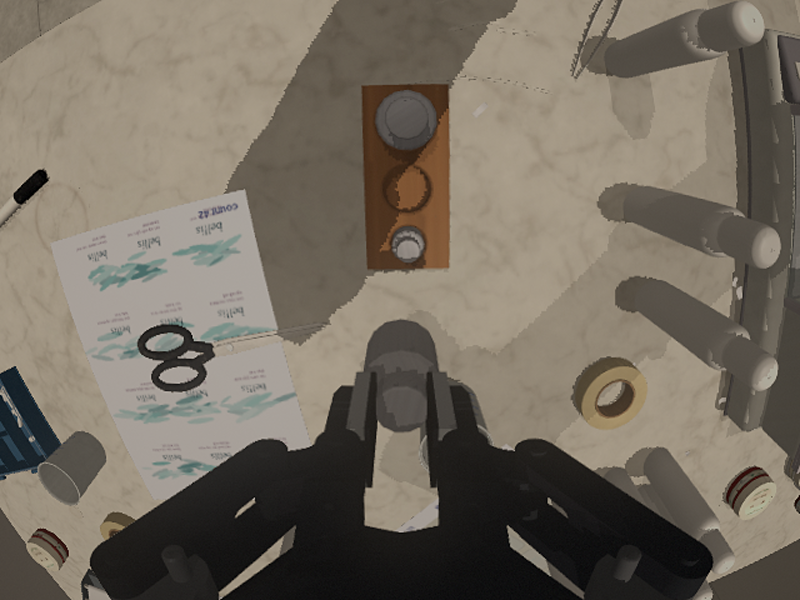

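```bash
python3 - <<'E'
import pickle;from h import *
w=pickle.load(open("w15.pkl","rb"))
crop(w,275,55,375,225,3.5,"w16"); crop(w,270,230,370,350,5,"w17")
E
```

```text
(no output)
```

View pics/w16.png

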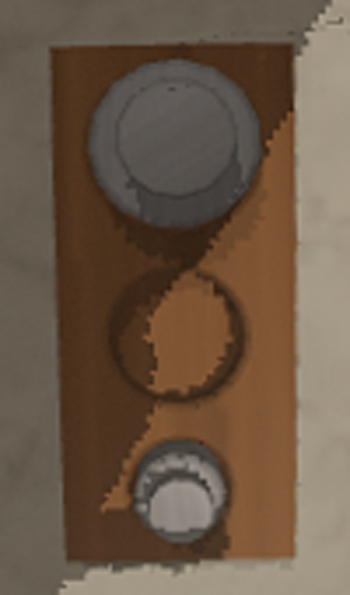

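View pics/w17.png

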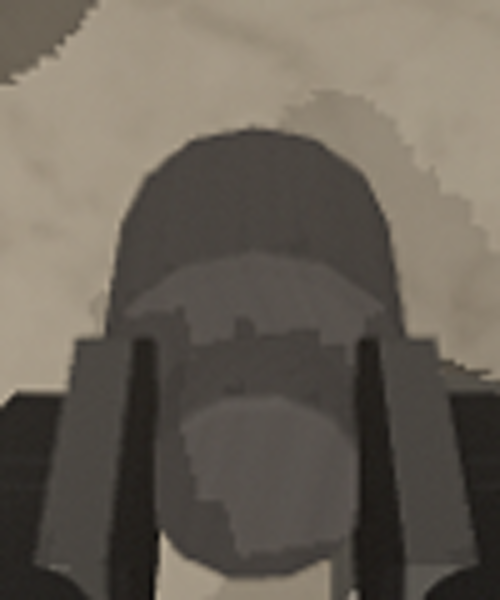

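```bash
python3 - <<'E'
import pickle;from h import *
w=pickle.load(open("w15.pkl","rb"))
q=lambda x,y:(275+x/3.5,55+y/3.5); k=lambda x,y:(270+x/5,230+y/5)
c,r=circ([onz(w,q(*p),.03) for p in [(108,336),(244,336),(176,268),(176,404),(128,288),(224,288),(128,384),(224,384)]])
print("hole",c,r)
cs=[onz(w,q(*p),.03) for p in [(51,47),(294,44),(296,556),(68,560)]];print(np.round(cs,4),np.mean(cs,0))
for a,b in((0,3),(1,2)): print(np.degrees(np.arctan2(*(cs[b]-cs[a])[[1,0]])))
X=(cs[3]-cs[0]+cs[2]-cs[1])[:2];X/=np.linalg.norm(X);m=np.mean(cs,0)[:2];print("bores from block",[m+o*X for o in (-.038,.008,.046)])
cl,rl=circ([onz(w,q(*p),.079) for p in [(116,138),(238,138),(177,79),(177,197)]]);print("large knob",cl,rl)
cl,rl=circ([onz(w,q(*p),.058) for p in [(88,143),(263,143),(175,58),(175,229)]]);print("large body",cl,rl)
R=toolR();tc=bot.state()["tcp_pos"];y=R[:,1];z=R[:,2]
zt=tc[2]+.0132;zb=tc[2]-.0368
n=onz(w,k(256,395),zt);f=onz(w,k(256,577),zt);print("knob near/far",n,f,np.linalg.norm(n-f),"mid-tcp in tool",(R.T@((n+f)/2-tc)*1000).round(2))
l=onz(w,k(157,480),zt);r=onz(w,k(359,480),zt);print("knob l/r",np.linalg.norm(l-r),(R.T@((l+r)/2-tc)*1000).round(2))
b=onz(w,k(254,128),zb);print("bottom rim",(R.T@(b-tc)*1000).round(2),"-> centre y", (R.T@(b-tc))[1]*1000-15)
E
```

```text
hole [ 0.50843655 -0.37889761] 0.016538949429525197
[[ 0.433  -0.3938  0.03  ]
 [ 0.4436 -0.3372  0.03  ]
 [ 0.5685 -0.3601  0.03  ]
 [ 0.5581 -0.4166  0.03  ]] [ 0.50081044 -0.37694203  0.03      ]
-10.327183721392258
-10.396951265631998
bores from block [array([ 0.46343019, -0.37010707]), array([ 0.50867997, -0.37838097]), array([ 0.54606022, -0.38521594])]
large knob [ 0.46395103 -0.37030177] 0.012193781848911987
large body [ 0.46384738 -0.37032766] 0.018976451525177247
knob near/far [ 0.55372603 -0.39189582  0.21207312] [ 0.57176548 -0.39556216  0.21207312] 0.018408250247326147 mid-tcp in tool [-13.2    1.31  -2.91]
knob l/r 0.01705201355483853 [-13.2    2.15  -2.73]
bottom rim [36.83 14.53 -3.03] -> centre y -0.47492766328581837
```

```bash
python3 - <<'E'
import pickle;from h import *
w=pickle.load(open("w15.pkl","rb"))
k=lambda x,y:(270+x/5,230+y/5)
for i in range(4):
    R=toolR();tc=bot.state()["tcp_pos"]; cam("top")
    print(tc.round(4),(R.T@(w["C"]-tc)*1000).round(2),R[2].round(4))
print("wrist cam axes in tool", (R.T@w["R"].T).round(4))
hole=np.r_[(0.50844+.50868)/2,(-.37890-.37838)/2,.03]
zb=w["C"][2]-.148-.0368
b=onz(w,k(254,128),zb)-.015*R[:,1]
print(b,(R.T@(hole-b)*1000).round(2))
E
```

```text
[ 0.5646 -0.3911  0.1989] [-146.82   86.7    -2.91] [-1.      0.0017  0.    ]
[ 0.5654 -0.39    0.1995] [-146.3    87.13   -3.94] [-1.e+00  7.e-04  4.e-04]
[ 0.5659 -0.3894  0.2   ] [-145.9    87.38   -4.51] [-1.e+00 -1.e-04  5.e-04]
[ 0.5661 -0.3892  0.2002] [-145.67   87.48   -4.76] [-1.e+00 -5.e-04  5.e-04]
wrist cam axes in tool [[ 5.000e-04 -3.241e-01  9.460e-01]
 [-5.900e-03 -9.460e-01 -3.241e-01]
 [ 1.000e+00 -5.400e-03 -2.400e-03]]
[ 0.56478565 -0.39421538  0.16105299] [131.02  58.25   4.3 ]
```

>>> jog_arm --motion '[{"tx":0,"ty":30,"tz":2,"turn":0},{"tx":20,"ty":58,"tz":4,"turn":0},{"tx":55,"ty":58,"tz":4,"turn":0},{"tx":90,"ty":58,"tz":4,"turn":0},{"tx":120,"ty":58,"tz":4,"turn":0}]'

```text
clock: 10.52
tcp_pos: [0.5098, -0.3736, 0.0792]
ee_rot: [-70.5, 89.9, 8.3]
wrist_force: [0.7, -0.3, -2.2]
opening: 0.0175
```

>>> jog_arm --motion '[{"tx":0,"ty":0,"tz":0,"turn":0},{"tx":0,"ty":0,"tz":0,"turn":0},{"tx":0,"ty":0,"tz":0,"turn":0},{"tx":0,"ty":0,"tz":0,"turn":0}]'

```text
clock: 10.85
tcp_pos: [0.5105, -0.3758, 0.0823]
ee_rot: [-107.0, 89.8, -28.3]
wrist_force: [0.3, 0.4, -1.8]
opening: 0.0173
```

```bash
python3 - <<'E'
from h import *
w=cam("wrist");s=cam("side");t=cam("top");import pickle;pickle.dump((w,s,t),open("w18.pkl","wb"))
go([0.5085,-.3787,0.08],79);print(bot.state()["wrist_force"],bot.state()["tcp_pos"],w["C"])
crop(w,240,170,400,330,3.7,"w18");crop(s,300,280,440,400,5,"s18");crop(t,420,200,480,310,5,"t18")
E
```

```text
tcp [ 0.5101 -0.3755  0.0814] shift t [ 1.4  0.9 -3.5] z heading 78.73 tilt [-1.0e+00 -2.2e-03 -5.0e-04] turn -0.27
[ 0.05613368  0.18478204 -2.45753956] [ 0.51005806 -0.37547559  0.08142391] [ 0.42543816 -0.35999992  0.22953997]
```

View pics/w18.png

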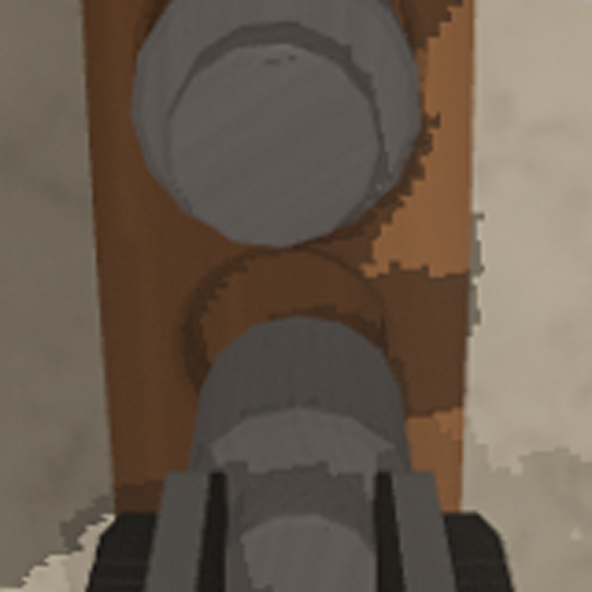

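View pics/s18.png

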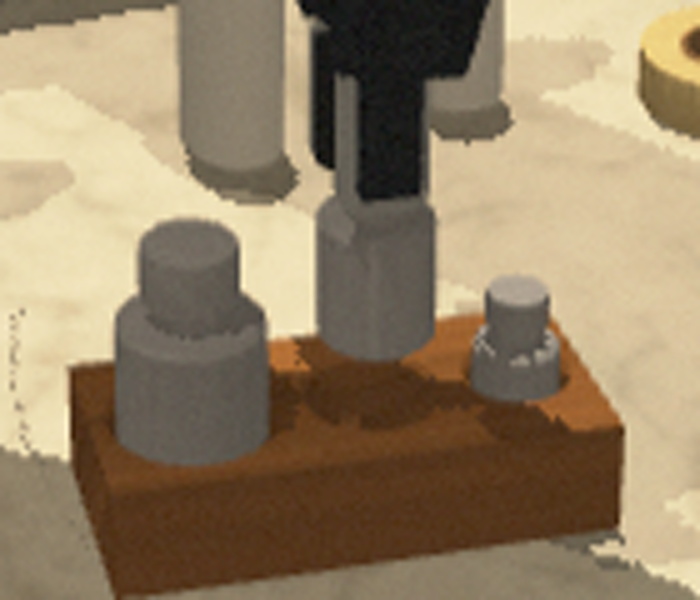

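```bash
python3 - <<'E'
import pickle;from h import *
w,s,t=pickle.load(open("w18.pkl","rb"))
im=w["pixels"][210:300,280:360,::-1]
im=cv2.convertScaleAbs(im,alpha=1.8,beta=0)
cv2.imwrite("pics/w19.png",cv2.resize(im,None,fx=6.6,fy=6.6,interpolation=cv2.INTER_CUBIC))
E
```

```text
(no output)
```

View pics/w19.png

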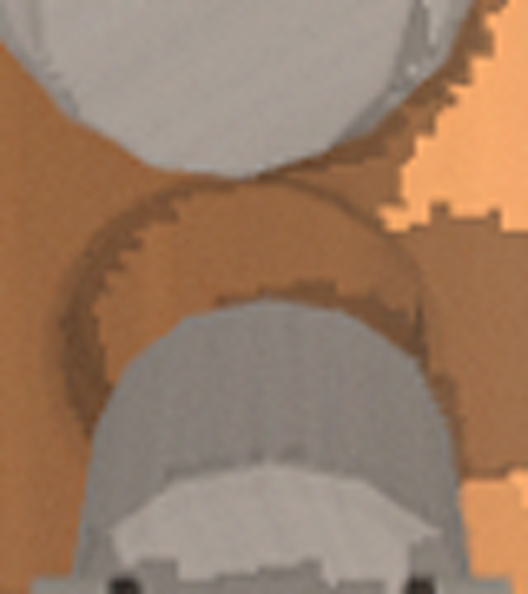

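```bash
python3 - <<'E'
import pickle;from h import *
w,s,t=pickle.load(open("w18.pkl","rb"))
q=lambda x,y:(280+x/6.6,210+y/6.6)
H,r=circ([onz(w,q(*p),.03) for p in [(62,330),(85,262),(140,205),(200,183),(330,195),(395,240),(425,300)]]);print("hole",H,r)
zb=w["C"][2]-.148-.0368; print("zb",zb)
for dz in (-.002,0,.002):
  W,r=circ([onz(w,q(*p),zb+dz) for p in [(270,298),(185,318),(358,322),(125,370),(420,365)]]);print("weight",W,r)
  R=toolR(); print((R.T@np.r_[H-W,0]*1000).round(2))
# top view
for n,d in(("top",t),):
  pass
E
```

```text
hole [ 0.50776504 -0.37837751] 0.01647664483593344
zb 0.04473996929171181
weight [ 0.51314055 -0.37716414] 0.01519051005559908
[-0.01  5.03 -2.24]
weight [ 0.51220156 -0.37698036] 0.015027870761640623
[-0.01  4.08 -2.24]
weight [ 0.51126256 -0.37679659] 0.01486523146767785
[-0.01  3.12 -2.23]
```

View pics/t18.png

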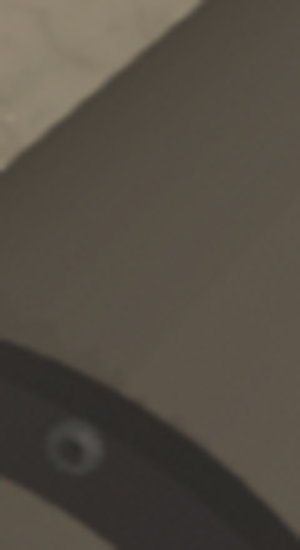

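The hole fits with r = 16.5 mm and the weight's bottom with r = 15.0 mm, both as specified. The correction is ty +4.1, tz −2.2.

>>> jog_arm --motion '[{"tx":0,"ty":4,"tz":-2,"turn":0},{"tx":5,"ty":4,"tz":-2.2,"turn":0},{"tx":9,"ty":4,"tz":-2.2,"turn":0},{"tx":9,"ty":4,"tz":-2.2,"turn":0},{"tx":9,"ty":4,"tz":-2.2,"turn":0}]'

```text
clock: 11.42
tcp_pos: [0.5047, -0.3764, 0.0704]
ee_rot: [76.7, 89.9, 155.4]
wrist_force: [0.9, -0.4, -1.9]
opening: 0.0171
```

```bash
python3 - <<'E'
from h import *
import pickle
w=cam("wrist");pickle.dump(w,open("w20.pkl","wb"))
print(bot.state()["wrist_force"],bot.state()["tcp_pos"],w["C"])
im=cv2.convertScaleAbs(w["pixels"][210:300,280:360,::-1],alpha=1.8,beta=0)
cv2.imwrite("pics/w20.png",cv2.resize(im,None,fx=6.6,fy=6.6,interpolation=cv2.INTER_CUBIC))
E
```

```text
[-1.03274741 -0.0609655  -1.17816283] [ 0.50482504 -0.37653235  0.07068827] [ 0.42014066 -0.36085098  0.21805767]
```

View pics/w20.png

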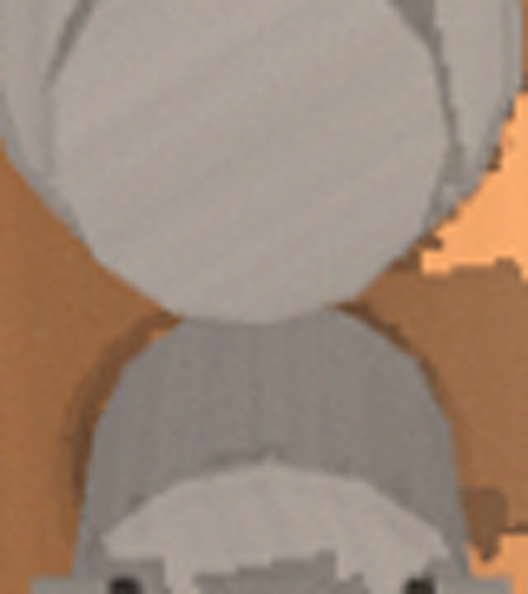

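```bash
python3 - <<'E'
import pickle;from h import *
w=pickle.load(open("w20.pkl","rb"))
q=lambda x,y:(280+x/6.6,210+y/6.6)
H,r=circ([onz(w,q(*p),.03) for p in [(70,440),(82,390),(120,338),(160,313),(365,306),(405,333),(435,372)]]);print("hole",H,r)
zb=w["C"][2]-.148-.0368; print("zb",zb)
W,r=circ([onz(w,q(*p),zb) for p in [(185,318),(348,312),(123,372),(420,362)]]);print("weight",W,r)
R=toolR(); print((R.T@np.r_[H-W,0]*1000).round(2))
for i in range(3): cam("top");print(bot.state()["tcp_pos"])
E
```

```text
hole [ 0.50751284 -0.37841814] 0.016740085805849104
zb 0.03325766914132161
weight [ 0.50614463 -0.37733494] 0.015137847890894682
[-0.   -1.55 -0.79]
[ 0.50489573 -0.37653466  0.07080682]
[ 0.50495587 -0.37659425  0.07090408]
[ 0.50498503 -0.37657184  0.07096377]
```

>>> jog_arm --motion '[{"tx":0,"ty":-1.5,"tz":-0.8,"turn":0},{"tx":0,"ty":-1.5,"tz":-0.8,"turn":0},{"tx":0,"ty":-1.5,"tz":-0.8,"turn":0},{"tx":0,"ty":-1.5,"tz":-0.8,"turn":0}]'

```text
clock: 11.95
tcp_pos: [0.5062, -0.3776, 0.0709]
ee_rot: [167.2, 90.0, -114.1]
wrist_force: [-0.5, -0.5, -2.5]
opening: 0.0175
```

```bash
python3 - <<'E'
from h import *
import pickle
w=cam("wrist");pickle.dump(w,open("w21.pkl","wb"))
print(bot.state()["wrist_force"],bot.state()["tcp_pos"],w["C"])
im=cv2.convertScaleAbs(w["pixels"][210:300,280:360,::-1],alpha=1.8,beta=0)
cv2.imwrite("pics/w21.png",cv2.resize(im,None,fx=6.6,fy=6.6,interpolation=cv2.INTER_CUBIC))
for i in range(2): cam("top");print(bot.state()["tcp_pos"])
E
```

```text
[ 0.07479421 -0.08069971 -2.43369094] [ 0.50620336 -0.37761325  0.07093975] [ 0.42160403 -0.36202665  0.21847324]
[ 0.50620764 -0.37759981  0.07091927]
[ 0.50621887 -0.37756215  0.07094012]
```

View pics/w21.png

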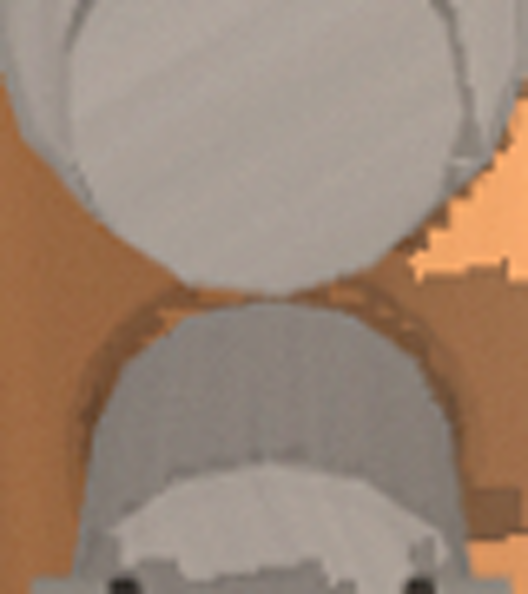

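The weight is now centred laterally in the hole's rim, with even gaps at about 85 and 445. I insert in small steps.

>>> jog_arm --motion '[{"tx":3,"ty":0,"tz":0,"turn":0},{"tx":6,"ty":0,"tz":0,"turn":0},{"tx":9,"ty":0,"tz":0,"turn":0},{"tx":12,"ty":0,"tz":0,"turn":0},{"tx":12,"ty":0,"tz":0,"turn":0}]'

```text
clock: 12.52
tcp_pos: [0.5059, -0.3774, 0.0581]
ee_rot: [79.6, 89.9, 158.3]
wrist_force: [0.7, 0.5, -2.0]
opening: 0.0176
```

>>> jog_arm --motion '[{"tx":3,"ty":0,"tz":0,"turn":0},{"tx":6,"ty":0,"tz":0,"turn":0},{"tx":9,"ty":0,"tz":0,"turn":0},{"tx":9,"ty":0,"tz":0,"turn":0},{"tx":9,"ty":0,"tz":0,"turn":0}]'

```text
clock: 12.93
tcp_pos: [0.5061, -0.3775, 0.0497]
ee_rot: [80.3, 90.0, 159.0]
wrist_force: [0.6, 0.5, -2.5]
opening: 0.0172
```

```bash
python3 - <<'E'
from h import *
w=cam("wrist");s=cam("side")
print(bot.state()["wrist_force"],bot.state()["tcp_pos"],w["C"])
crop(s,300,280,440,400,5,"s22");crop(w,240,170,400,330,3.7,"w22")
E
```

```text
[ 1.61167321 -0.28484863 -1.43905705] [ 0.50622569 -0.37763061  0.04994494] [ 0.42152806 -0.36198569  0.19726898]
```

View pics/s22.png

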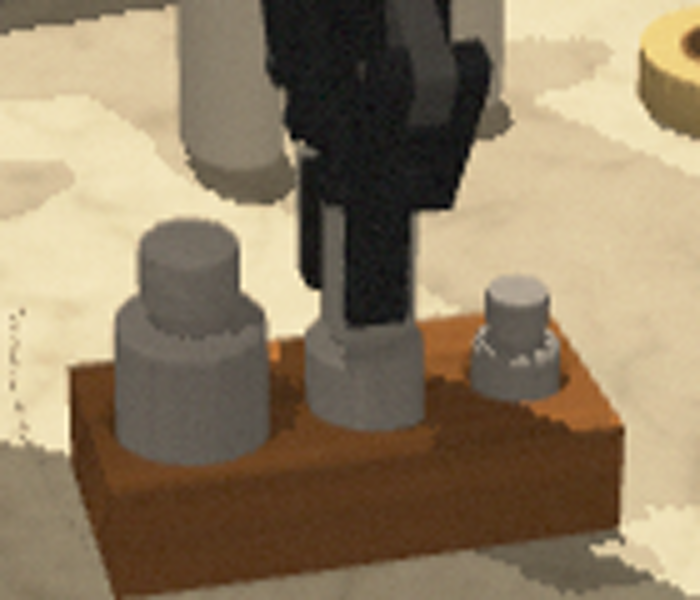

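>>> jog_arm --motion '[{"tx":1,"ty":0,"tz":0,"turn":0},{"tx":2,"ty":0,"tz":0,"turn":0},{"tx":2,"ty":0,"tz":0,"turn":0}]'

```text
clock: 13.28
tcp_pos: [0.5068, -0.3779, 0.0488]
ee_rot: [-93.7, 89.9, -15.0]
wrist_force: [-1.7, 2.0, 11.3]
opening: 0.0175
```

It is bottomed, at +11 N. I release and rise.

>>> jog_arm --motion '[{"tx":-1,"ty":0,"tz":0,"turn":0},{"tx":-1,"ty":0,"tz":0,"turn":0},{"tx":-1,"ty":0,"tz":0,"turn":0},{"tx":-1,"ty":0,"tz":0,"turn":0},{"tx":-1,"ty":0,"tz":0,"turn":0}]' --gripper 0.55

```text
clock: 13.7
tcp_pos: [0.5061, -0.3776, 0.0488]
ee_rot: [93.6, 90.0, 172.4]
wrist_force: [-0.6, 0.3, 0.3]
opening: 0.0468
```

>>> jog_arm --motion '[{"tx":-10,"ty":0,"tz":0,"turn":0},{"tx":-40,"ty":0,"tz":0,"turn":0},{"tx":-75,"ty":-15,"tz":0,"turn":0},{"tx":-100,"ty":-30,"tz":0,"turn":0},{"tx":-110,"ty":-30,"tz":0,"turn":0}]'

```text
clock: 14.12
tcp_pos: [0.5392, -0.3844, 0.1636]
ee_rot: [-107.2, 89.7, -28.4]
wrist_force: [0.7, 0.2, 0.3]
opening: 0.047
```

>>> jog_arm --motion '[{"tx":0,"ty":0,"tz":0,"turn":0},{"tx":0,"ty":0,"tz":0,"turn":0},{"tx":0,"ty":0,"tz":0,"turn":0}]'

```text
clock: 14.37
tcp_pos: [0.5348, -0.3831, 0.1581]
ee_rot: [69.0, 89.9, 147.7]
wrist_force: [-0.4, 0.1, -0.2]
opening: 0.047
```

```bash
python3 - <<'E'
from h import *
import pickle
w=cam("wrist");s=cam("side");pickle.dump(w,open("w23.pkl","wb"))
print(bot.state()["wrist_force"],bot.state()["tcp_pos"],bot.state()["opening"],w["C"])
crop(s,300,280,440,400,5,"s23");crop(w,240,60,400,300,2.5,"w23")
E
```

```text
[ 0.19205685 -0.25941709 -0.13729993] [ 0.53477016 -0.38316574  0.15790535] 0.04702131740517488 [ 0.45033672 -0.36756367  0.30577713]
```

View pics/s23.png

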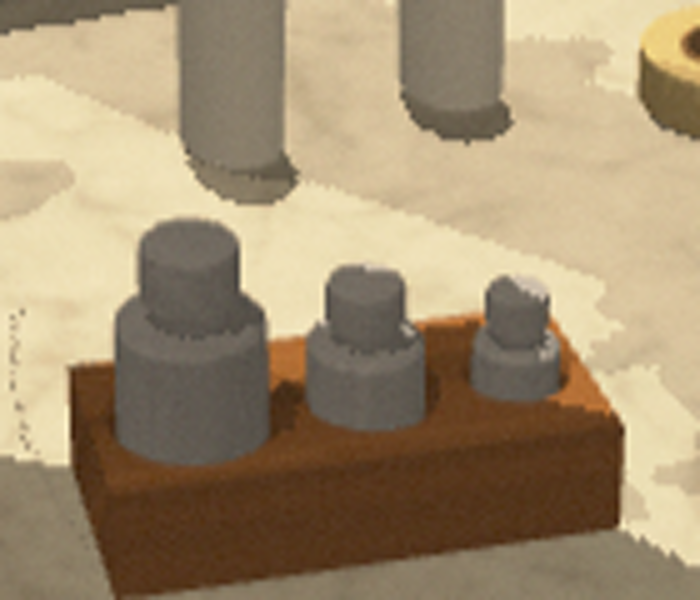

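View pics/w23.png

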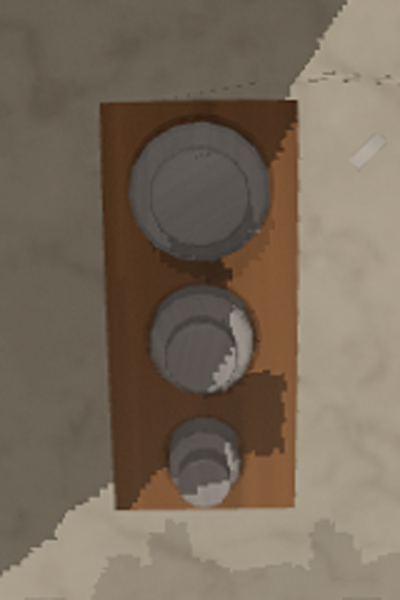

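The medium weight stands upright and seated, with its knob at crop (202,345). I measure the large knob next, at crop (200,196).

```bash
python3 - <<'E'
import pickle;from h import *
w=pickle.load(open("w23.pkl","rb"))
q=lambda x,y:(240+x/2.5,60+y/2.5)
K,r=circ([onz(w,q(*p),.079) for p in [(150,196),(250,196),(200,147),(200,246)]]);print("Lknob",K,r)
B,r=circ([onz(w,q(*p),.058) for p in [(129,192),(271,192),(200,121),(200,263)]]);print("Lbody",B,r)
M,r=circ([onz(w,q(*p),.062) for p in [(165,355),(240,355),(202,317),(202,393)]]);print("Mknob",M,r)
go([*((K+B)/2),.14],79.6)
E
```

```text
Lknob [ 0.46362636 -0.37037051] 0.012111633541242336
Lbody [ 0.4637143  -0.37040219] 0.018892736722355627
Mknob [ 0.50656771 -0.37829569] 0.010312190664881758
tcp [ 0.5348 -0.3832  0.1579] shift t [18.  72.2 -1.4] z heading 78.69 tilt [-1.0e+00  1.7e-03  4.0e-04] turn -0.91
```

>>> jog_arm --motion '[{"tx":0,"ty":35,"tz":-1,"turn":0},{"tx":0,"ty":70,"tz":-2,"turn":0},{"tx":20,"ty":72,"tz":-2,"turn":0},{"tx":50,"ty":72,"tz":-2,"turn":0},{"tx":65,"ty":72,"tz":-2,"turn":0}]'

```text
clock: 14.88
tcp_pos: [0.463, -0.3704, 0.0914]
ee_rot: [63.2, 89.9, 141.9]
wrist_force: [0.2, 0.7, -1.5]
opening: 0.0468
```

>>> jog_arm --motion '[{"tx":0,"ty":0,"tz":0,"turn":0},{"tx":0,"ty":0,"tz":0,"turn":0},{"tx":0,"ty":0,"tz":0,"turn":0}]'

```text
clock: 15.13
tcp_pos: [0.4647, -0.3718, 0.0946]
ee_rot: [-161.0, 90.0, -82.3]
wrist_force: [1.8, 0.6, -0.2]
opening: 0.047
```

```bash
python3 - <<'E'
from h import *
w=cam("wrist");s=cam("side")
go([.4637,-.3704,.064],79.6); print(bot.state()["wrist_force"])
crop(s,300,250,440,400,4,"s24");crop(w,200,180,440,420,2.5,"w24")
E
```

```text
tcp [ 0.4651 -0.3718  0.0949] shift t [30.9  1.7  1.1] z heading 78.71 tilt [-1.0e+00 -1.2e-03 -5.0e-04] turn -0.89
[-0.47188464 -0.41192767  0.43165915]
```

View pics/s24.png

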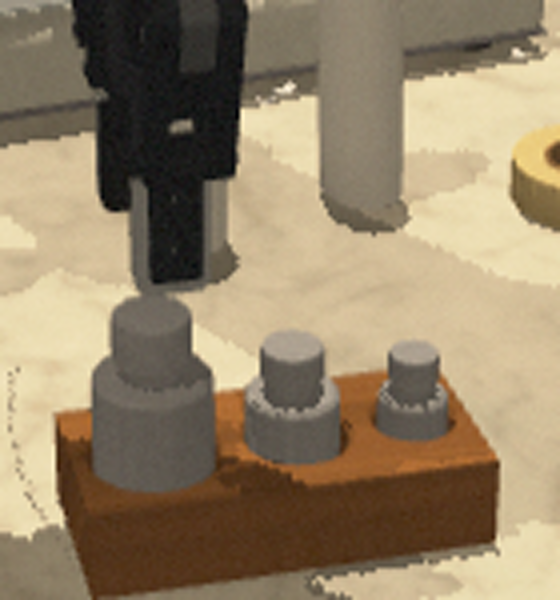

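View pics/w24.png

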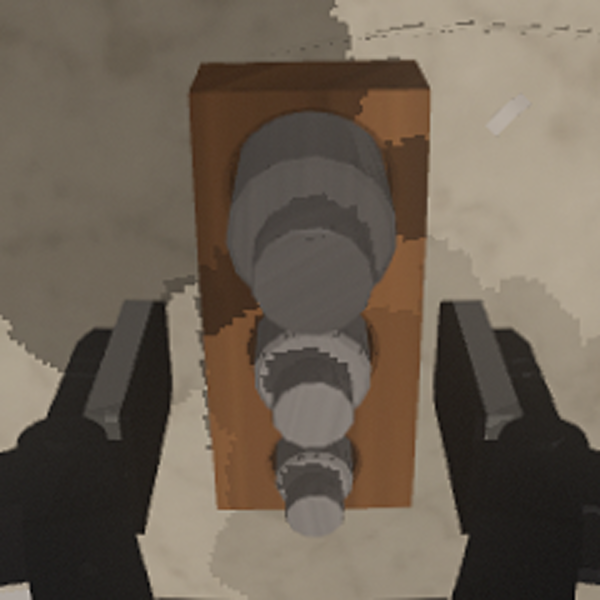

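Image offset puts the knob about 1.5 mm to +tz of the pads' centre. I correct that while going down.

>>> jog_arm --motion '[{"tx":5,"ty":1,"tz":1.5,"turn":-0.5},{"tx":18,"ty":1.5,"tz":1.5,"turn":-0.9},{"tx":28,"ty":1.5,"tz":1.5,"turn":-0.9},{"tx":31,"ty":1.5,"tz":1.5,"turn":-0.9},{"tx":31,"ty":1.5,"tz":1.5,"turn":-0.9}]'

```text
clock: 15.65
tcp_pos: [0.4627, -0.3691, 0.0615]
ee_rot: [76.1, 89.9, 155.7]
wrist_force: [-0.5, 0.3, 0.0]
opening: 0.047
```

>>> jog_arm --motion '[{"tx":0,"ty":0,"tz":0,"turn":0},{"tx":0,"ty":0,"tz":0,"turn":0}]'

```text
clock: 15.82
tcp_pos: [0.4635, -0.3699, 0.0631]
ee_rot: [-172.7, 90.0, -93.0]
wrist_force: [-0.0, -0.6, 1.1]
opening: 0.0473
```

```bash
python3 - <<'E'
from h import *
w=cam("wrist");s=cam("side")
go([.4637,-.3704,.064],79.6); print(bot.state()["wrist_force"])
crop(w,200,180,440,420,2.5,"w25")
E
```

```text
tcp [ 0.4636 -0.3698  0.0633] shift t [-0.7 -0.2 -0.6] z heading 79.61 tilt [-1.e+00 -5.e-04 -2.e-04] turn 0.01
[0.83281683 0.5705572  0.0266462 ]
```

View pics/w25.png

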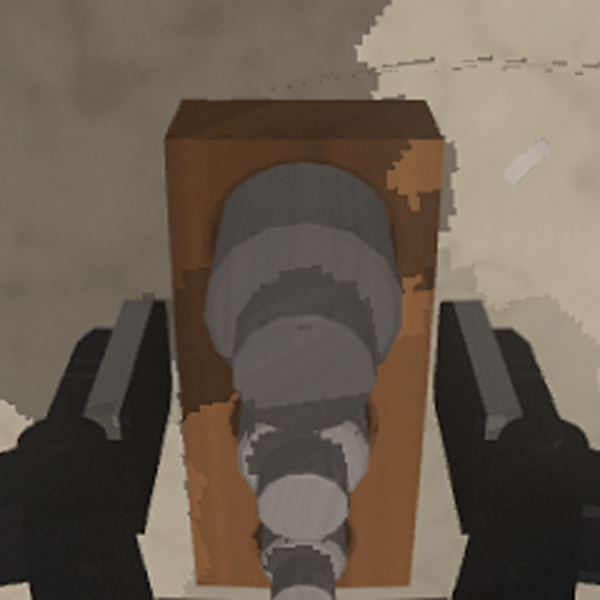

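The knob is centred at 304 against 303. I close with 80 N.

>>> jog_arm --motion '[{"tx":-1,"ty":0,"tz":0,"turn":0},{"tx":-1,"ty":0,"tz":0,"turn":0},{"tx":-1,"ty":0,"tz":0,"turn":0},{"tx":-1,"ty":0,"tz":0,"turn":0},{"tx":-1,"ty":0,"tz":0,"turn":0}]' --gripper 0.05 --newtons 80

```text
clock: 16.33
tcp_pos: [0.4638, -0.3699, 0.0647]
ee_rot: [-98.0, 89.9, -18.4]
wrist_force: [-1.6, 0.9, 9.8]
opening: 0.0213
```

```bash
python3 - <<'E'
from h import *
go([.4637,-.3704,.064],79.6); print(bot.state()["wrist_force"],bot.state()["opening"])
E
```

```text
tcp [ 0.4638 -0.3699  0.0647] shift t [ 0.7  0.  -0.5] z heading 79.61 tilt [-1.0e+00 -1.1e-03 -2.0e-04] turn 0.01
[-1.56640859  0.85212223  9.81075477] 0.021281671242617605
```

>>> jog_arm --motion '[{"tx":-3,"ty":0,"tz":0,"turn":0},{"tx":-8,"ty":0,"tz":0,"turn":0},{"tx":-14,"ty":0,"tz":0,"turn":0},{"tx":-20,"ty":0,"tz":0,"turn":0},{"tx":-26,"ty":0,"tz":0,"turn":0}]'

```text
clock: 16.75
tcp_pos: [0.4634, -0.3696, 0.0906]
ee_rot: [157.9, 90.0, -122.5]
wrist_force: [-0.2, 0.0, -5.9]
opening: 0.0212
```

>>> jog_arm --motion '[{"tx":-20,"ty":0,"tz":0,"turn":0},{"tx":-45,"ty":0,"tz":0,"turn":0},{"tx":-75,"ty":0,"tz":0,"turn":0},{"tx":-110,"ty":0,"tz":0,"turn":0},{"tx":-145,"ty":0,"tz":0,"turn":0}]'

```text
clock: 17.17
tcp_pos: [0.4628, -0.3694, 0.2367]
ee_rot: [91.2, 90.0, 170.8]
wrist_force: [0.3, -0.4, -4.9]
opening: 0.021
```

>>> jog_arm --motion '[{"tx":-20,"ty":0,"tz":0,"turn":0},{"tx":-30,"ty":0,"tz":0,"turn":0},{"tx":-30,"ty":0,"tz":0,"turn":0}]'

```text
clock: 17.42
tcp_pos: [0.4641, -0.37, 0.267]
ee_rot: [-99.5, 89.8, -19.9]
wrist_force: [0.6, -0.2, -5.5]
opening: 0.0208
```

```bash
python3 - <<'E'
from h import *
import pickle
w=cam("wrist");s=cam("side");pickle.dump(w,open("w26.pkl","wb"))
go([.579,0,.26],86.7); print(bot.state()["wrist_force"],bot.state()["opening"],w["C"])
crop(s,220,150,440,400,2.4,"s26");crop(w,200,60,440,420,1.66,"w26")
E
```

```text
tcp [ 0.4632 -0.369   0.2639] shift t [  4.1 -47.5 383.9] z heading 79.63 tilt [-1.e+00  9.e-04  6.e-04] turn -7.07
[-0.11124953  0.98860061 -5.3126901 ] 0.020884526840129643 [ 0.37870052 -0.35559898  0.41427095]
```

View pics/s26.png

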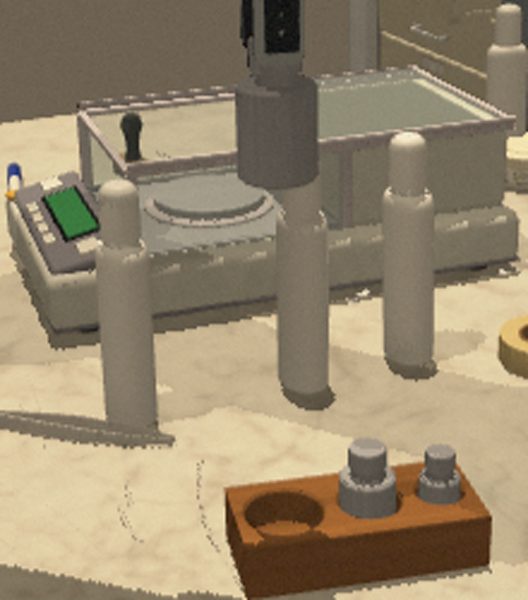

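View pics/w26.png

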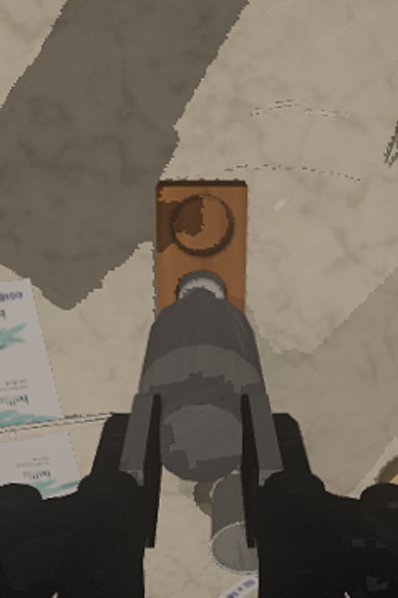

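The large weight is lifted (−5.3 N), with its bottom about 52.7 mm below the TCP. I carry it over the bottles at this height.

```bash
python3 - <<'E'
from h import *
go([.569,0.0255,.265],86.7)
E
```

```text
tcp [ 0.4632 -0.369   0.2639] shift t [ -0.9 -33.1 407.1] z heading 79.63 tilt [-1.e+00  9.e-04  6.e-04] turn -7.07
```

>>> jog_arm --motion '[{"tx":0,"ty":-2,"tz":25,"turn":0},{"tx":0,"ty":-5,"tz":60,"turn":-1},{"tx":0,"ty":-8,"tz":97,"turn":-3},{"tx":0,"ty":-11,"tz":134,"turn":-5},{"tx":0,"ty":-14,"tz":171,"turn":-7}]'

```text
clock: 17.93
tcp_pos: [0.5073, -0.2019, 0.2629]
ee_rot: [89.6, 89.8, 176.3]
wrist_force: [0.9, -0.9, -5.3]
opening: 0.0205
```

```bash
python3 - <<'E'
from h import *
go([.569,0.0255,.265],86.7)
E
```

```text
tcp [ 0.5073 -0.2019  0.2629] shift t [ -2.2 -48.5 230.6] z heading 86.7 tilt [-1.     0.003  0.   ] turn -0.0
```

>>> jog_arm --motion '[{"tx":-2,"ty":-8,"tz":38,"turn":0},{"tx":-2,"ty":-16,"tz":76,"turn":0},{"tx":-2,"ty":-24,"tz":114,"turn":0},{"tx":-2,"ty":-32,"tz":152,"turn":0},{"tx":-2,"ty":-40,"tz":188,"turn":0}]'

```text
clock: 18.35
tcp_pos: [0.5583, -0.0162, 0.2649]
ee_rot: [98.4, 89.8, -175.0]
wrist_force: [1.3, -0.1, -4.1]
opening: 0.0209
```

>>> jog_arm --motion '[{"tx":0,"ty":-5,"tz":20,"turn":0},{"tx":0,"ty":-8,"tz":36,"turn":0},{"tx":0,"ty":-9,"tz":43,"turn":0},{"tx":0,"ty":-9,"tz":43,"turn":0},{"tx":0,"ty":-9,"tz":43,"turn":0}]'

```text
clock: 18.77
tcp_pos: [0.5699, 0.0229, 0.2657]
ee_rot: [120.1, 89.9, -153.3]
wrist_force: [0.2, -0.7, -5.1]
opening: 0.0208
```

>>> jog_arm --motion '[{"tx":0,"ty":0,"tz":0,"turn":0},{"tx":0,"ty":0,"tz":0,"turn":0},{"tx":0,"ty":0,"tz":0,"turn":0}]'

```text
clock: 19.02
tcp_pos: [0.5704, 0.0227, 0.2669]
ee_rot: [146.8, 90.0, -126.7]
wrist_force: [0.4, 0.0, -5.2]
opening: 0.0207
```

```bash
python3 - <<'E'
from h import *
import pickle
w=cam("wrist");s=cam("side");pickle.dump((w,s),open("w27.pkl","wb"))
go([.569,.0255,.1247],86.7); print(bot.state()["wrist_force"],bot.state()["opening"],w["C"])
crop(s,215,100,445,350,2.4,"s27");crop(w,120,60,520,400,2,"w27")
E
```

```text
tcp [0.5705 0.0232 0.267 ] shift t [142.3   1.7   2.2] z heading 86.56 tilt [-1.e+00 -1.e-04  1.e-04] turn -0.14
[ 0.64856816 -0.81055815 -4.85799756] 0.020858982119640167 [0.48431981 0.02680711 0.4144577 ]
```

View pics/s27.png

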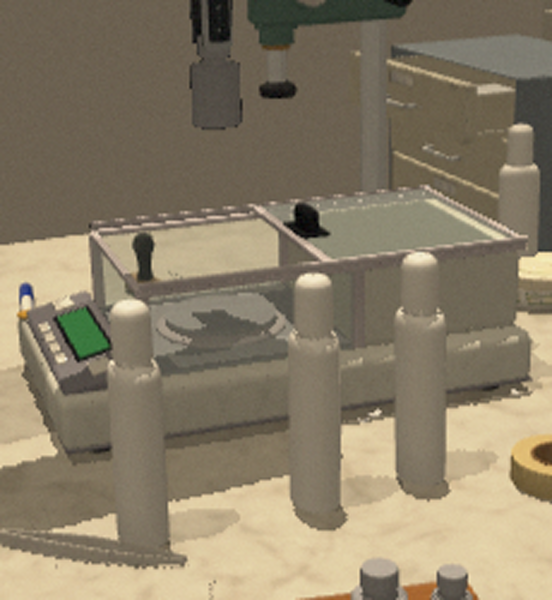

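View pics/w27.png

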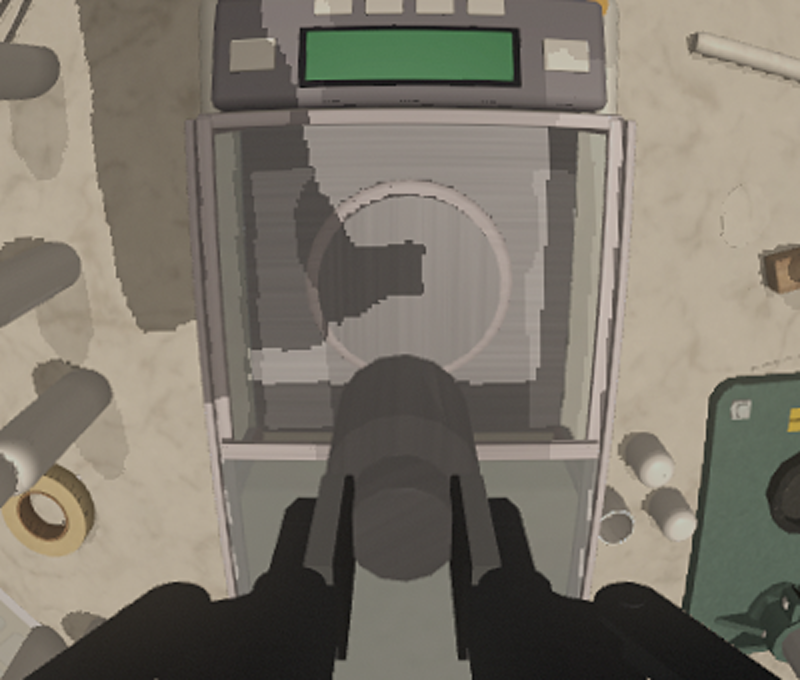

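```bash
python3 - <<'E'
import pickle;from h import *
w,s=pickle.load(open("w27.pkl","rb"))
q=lambda x,y:(120+x/2,60+y/2)
for z in (.056,.062):
  P,r=circ([onz(w,q(*p),z) for p in [(305,280),(512,278),(409,180),(333,212),(484,210),(345,358),(475,355)]]);print("pan",P,r)
print("frame",[onz(w,q(*p),.124).round(4) for p in [(187,121),(634,122)]])
R=toolR();zb=w["C"][2]-.1475-.0527
b=onz(w,q(403,354),zb)-.019*R[:,1];print("weight bottom c",b,"tcp",bot.state()["tcp_pos"])
E
```

```text
pan [0.56816754 0.02568733] 0.05118388613119032
pan [0.56676407 0.02570607] 0.05032715096277333
frame [array([ 0.4802, -0.0574,  0.124 ]), array([0.4908, 0.1191, 0.124 ])]
weight bottom c [0.57084757 0.02219164 0.21425984] tcp [0.57054207 0.02317598 0.2669893 ]
```

The pan centre is consistent at (0.568, 0.0256). Correction is ty +2, tz +3. I descend in slow stages.

>>> jog_arm --motion '[{"tx":20,"ty":2,"tz":3,"turn":0},{"tx":45,"ty":2,"tz":3,"turn":0},{"tx":70,"ty":2,"tz":3,"turn":0},{"tx":90,"ty":2,"tz":3,"turn":0},{"tx":105,"ty":2,"tz":3,"turn":0}]'

```text
clock: 19.53
tcp_pos: [0.5681, 0.0267, 0.1602]
ee_rot: [107.5, 89.9, -165.9]
wrist_force: [0.6, 0.2, -5.5]
opening: 0.0208
```

>>> jog_arm --motion '[{"tx":5,"ty":0,"tz":0,"turn":0},{"tx":9,"ty":0,"tz":0,"turn":0},{"tx":12,"ty":0,"tz":0,"turn":0},{"tx":12,"ty":0,"tz":0,"turn":0},{"tx":12,"ty":0,"tz":0,"turn":0}]'

```text
clock: 19.95
tcp_pos: [0.5693, 0.0269, 0.1507]
ee_rot: [-71.3, 89.9, 15.3]
wrist_force: [0.2, -0.5, -5.0]
opening: 0.0206
```

```bash
python3 - <<'E'
from h import *
import pickle
w=cam("wrist");s=cam("side");pickle.dump((w,s),open("w28.pkl","wb"))
go([.569,.0255,.1247],86.7); print(bot.state()["wrist_force"],bot.state()["opening"],w["C"])
crop(s,250,120,400,260,4.2,"s28");crop(w,200,120,440,330,3,"w28")
E
```

```text
tcp [0.5692 0.027  0.1507] shift t [26.   0.2 -1.5] z heading 86.61 tilt [-1.0e+00 -1.1e-03  4.0e-04] turn -0.09
[ 0.5841283  -0.40214879 -5.23944143] 0.020783173778963604 [0.48295048 0.03087235 0.2981098 ]
```

View pics/s28.png

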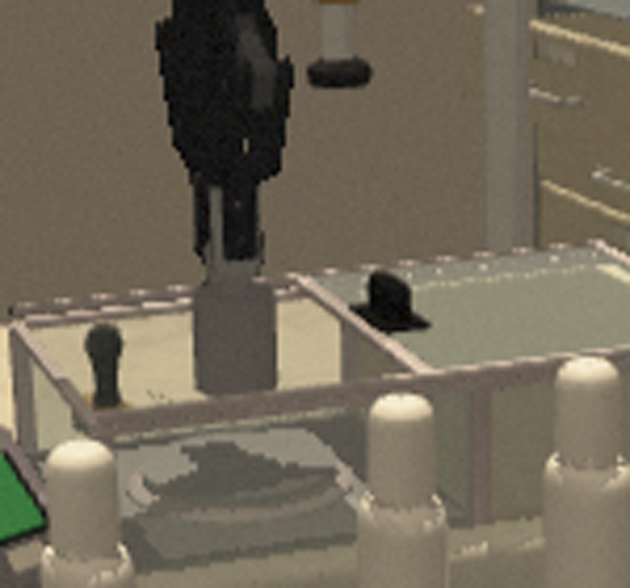

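View pics/w28.png

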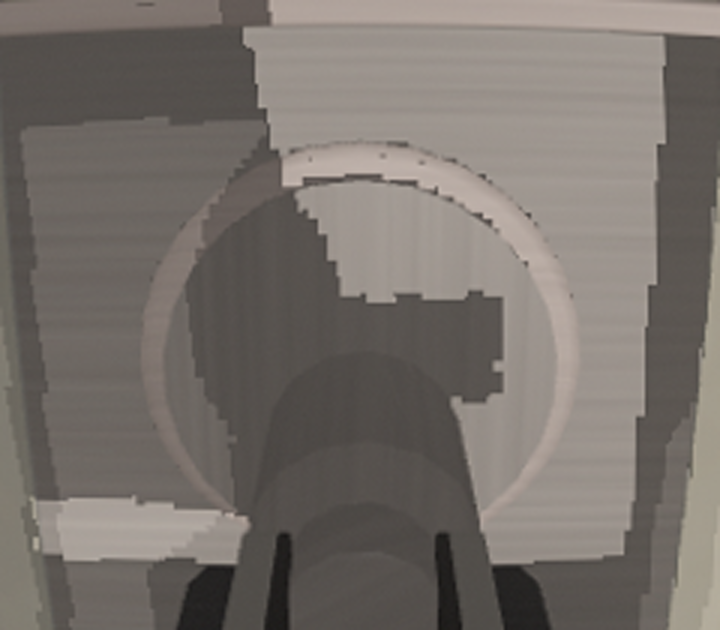

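```bash
python3 - <<'E'
import pickle;from h import *
w,s=pickle.load(open("w28.pkl","rb"))
q=lambda x,y:(200+x/3,120+y/3)
P,r=circ([onz(w,q(*p),.062) for p in [(163,370),(557,370),(360,180),(215,245),(505,240)]]);print("pan inner",P,r)
P2,r=circ([onz(w,q(*p),.057) for p in [(142,370),(579,370),(365,142),(200,220),(520,215),(225,512),(490,512)]]);print("pan outer",P2,r)
R=toolR();zb=w["C"][2]-.1475-.0527
for dz in(-.003,0,.003):
  W,r=circ([onz(w,q(*p),zb+dz) for p in [(363,352),(310,366),(415,366),(285,392),(441,392)]]);print("weight",zb+dz,W,r)
for i in range(2):cam("top");print(bot.state()["tcp_pos"])
# side: bottom of weight front rim 
S=lambda x,y:(250+x/4.2,120+y/4.2)
print("side: bottom centre-front row", S(235,397), [proj(s,[.569,.026-.019,z]).round(1) for z in (.09,.098,.106)])
E
```

```text
pan inner [0.56918638 0.02576057] 0.044753704581186375
pan outer [0.5676186  0.02574351] 0.05022955932878544
weight 0.0949098044308303 [0.56988972 0.02611661] 0.018109905924644933
weight 0.0979098044308303 [0.56860617 0.02618682] 0.01784253526630853
weight 0.10090980443083031 [0.56732262 0.02625703] 0.01757516460797325
[0.56915022 0.02699182 0.15057087]
[0.56907783 0.02699567 0.15044643]
side: bottom centre-front row (305.95238095238096, 214.52380952380952) [array([308.8, 218.8]), array([308.6, 214.7]), array([308.5, 210.7])]
```

Pan centre (0.5692, 0.0258) and weight (0.5686, 0.0262) agree to under 1 mm. The side view confirms the bottom at z = 0.098. I lower 25 mm slowly.

>>> jog_arm --motion '[{"tx":4,"ty":0,"tz":0,"turn":0},{"tx":8,"ty":0,"tz":0,"turn":0},{"tx":12,"ty":0,"tz":0,"turn":0},{"tx":16,"ty":0,"tz":0,"turn":0},{"tx":19,"ty":0,"tz":0,"turn":0}]'

```text
clock: 20.57
tcp_pos: [0.5686, 0.0269, 0.1302]
ee_rot: [114.9, 90.0, -158.5]
wrist_force: [0.6, -0.2, -5.4]
opening: 0.0211
```

>>> jog_arm --motion '[{"tx":2,"ty":0,"tz":0,"turn":0},{"tx":4,"ty":0,"tz":0,"turn":0},{"tx":6,"ty":0,"tz":0,"turn":0},{"tx":6,"ty":0,"tz":0,"turn":0},{"tx":6,"ty":0,"tz":0,"turn":0}]'

```text
clock: 20.98
tcp_pos: [0.5688, 0.0269, 0.1249]
ee_rot: [123.8, 90.0, -149.6]
wrist_force: [-0.3, -0.1, -5.3]
opening: 0.021
```

>>> jog_arm --motion '[{"tx":0,"ty":0,"tz":0,"turn":0},{"tx":0,"ty":0,"tz":0,"turn":0},{"tx":0,"ty":0,"tz":0,"turn":0},{"tx":0,"ty":0,"tz":0,"turn":0},{"tx":0,"ty":0,"tz":0,"turn":0}]'

```text
clock: 21.4
tcp_pos: [0.5688, 0.027, 0.125]
ee_rot: [-83.9, 90.0, 2.7]
wrist_force: [0.4, 0.3, -4.7]
opening: 0.021
```

```bash
python3 - <<'E'
from h import *
import pickle
w=cam("wrist");s=cam("side");t=cam("top");pickle.dump((w,s),open("w29.pkl","wb"))
go([.569,.0255,.1257],86.7); print(bot.state()["wrist_force"],bot.state()["opening"],w["C"],bot.state()["clock"])
crop(s,215,140,445,400,2.3,"s29");crop(w,200,80,440,330,2.4,"w29");cv2.imwrite("pics/t29.png",t["pixels"][:,:,::-1])
E
```

```text
tcp [0.5688 0.0269 0.1249] shift t [-0.8 -0.3 -1.4] z heading 86.61 tilt [-1. -0.  0.] turn -0.09
[-0.70387413 -0.64493765 -4.96047348] 0.02077597743999019 [0.48267671 0.03090926 0.27250159] 21.55
```

View pics/s29.png

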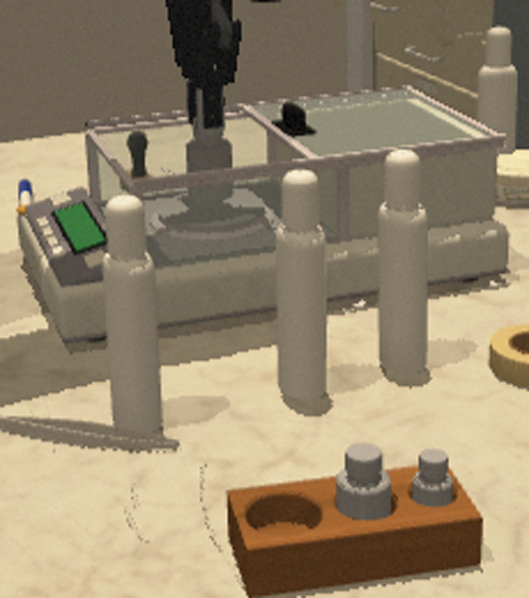

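View pics/w29.png

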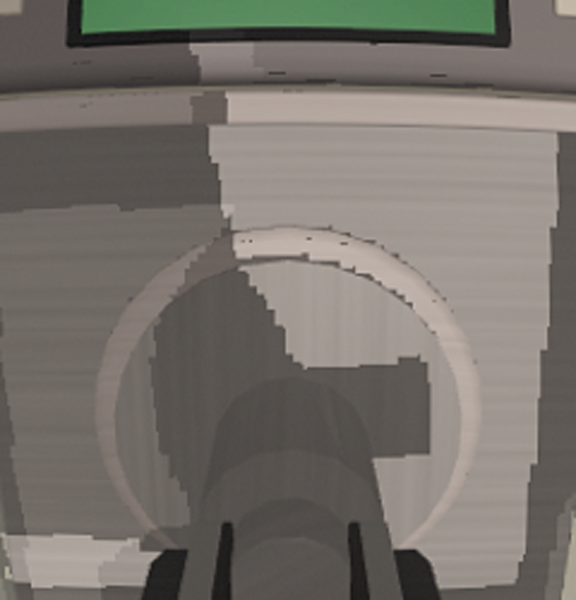

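```bash
python3 - <<'E'
import pickle;from h import *
w,s=pickle.load(open("w29.pkl","rb"))
q=lambda x,y:(200+x/2.4,80+y/2.4)
P,r=circ([onz(w,q(*p),.062) for p in [(114,420),(462,420),(288,260),(155,325),(425,320)]]);print("pan",P,r)
zb=w["C"][2]-.1475-.0527
W,r=circ([onz(w,q(*p),zb) for p in [(293,377),(250,390),(337,390),(225,415),(362,415)]]);print("weight",zb,W,r,np.linalg.norm(W-P))
print(bot.state()["joint_vel"].round(2))
bot.job_done()
E
```

```text
pan [0.56913943 0.02592676] 0.04474613974649078
weight 0.07230159058665914 [0.56938784 0.02688284] 0.018983895450762768 0.0009878166371857023
[ 0.13  0.09 -0.08  0.03 -0.16 -0.01 -0.04]
the job is handed in; nothing more can be done
```

I finished the job and handed it in at about 21.6 s of the 67 s allowed; `job_done()` gives no verdict.

- **Door:** I pushed it fully back, until it stopped moving under 17 N of push. It still stood open in the last view.
- **Medium weight:** It is in its own hole, pressed to the bottom (11 N) and released. It stands upright, about 1 mm off the hole's centre.
- **Large weight:** It is held still and upright over the empty pan. My last measurement put it 1.0 mm from the pan's centre with its bottom about 10 mm above the pan. The wrist force of about −5 N is just its own weight, so nothing is touching.
- **Bottles and small weight:** In the last side view all three bottles stand and the small weight is in its hole.

**What went wrong or disagreed:**
- The first push at the door passed over the grip without touching it. The camera views showed the fingertips about level with the reported TCP or slightly above it, not 17 mm ahead as described. I used the measured height from then on.
- The wrist force rose by 8–10 N upwards when I closed on each weight, before lifting.
- The arm took a few tenths of a second to settle after each move, so I measured again before the insertion and at the final hover.

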